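Store the glass balls

ROBOT

A 6-joint arm with a two-finger parallel gripper is mounted at the origin on the work surface. World frame = base frame: x ahead of the robot, y to its left, z up, the work surface at z = 0. Lengths are in m, angles in degrees, forces in N, time in s.
With the tool pointing down it reaches from about 0.3 to 0.75 m from the base axis. Payload 8.5 kg.
Tool frame: the origin (TCP) lies on the centre line of the jaws, within the pads' length; the fingertips stand 19 mm ahead of it and the grasp point (between the pads) is the TCP; z points along the fingers, x is the direction in which the jaws open and shut, and the axes are right-handed (so a half turn about z gives the same grasp; the last joint's range is limited). The gripper opens to 85 mm and grips with 20 to 120 N. Pads are 22 mm wide; open, the fingers measure 114 mm over their backs; the gripper's body (76 mm by 85 mm) begins 54 mm behind the grasp point. The pads swing forward as they close: fully open they stand 13 mm farther back than shut.
Start: joints at [53.726, 21.807, 74.336, -0, 83.858, -12.336], TCP at [0.223, 0.503, 0.25] pointing down, gripper open.
Joint ranges: [-178.18, 178.18], [-50.72, 133.34], [12.68, 142.11], [-81.47, 261.47], [9.98, 163.14], [-165.26, 165.26]. Speed limits (degrees/s): [136.94, 136.94, 180, 180, 180, 180].

INTERFACE

Orientations are given as a 3x3 rotation matrix whose columns are the frame's x, y, z axes.
In Python, from rig import env, cams, order gives the robot as it stands.
- The arm moves only by the tool step_arm, never from a script. Its argument "steps" is a list of rows, each an object with "xyz": the shift along the tool's x, y, z normalised to -1 to 1, where 1 is 0.04 m, a list of three; "turn": the turn, a rotation vector about the tool's x, y, z normalised to -1 to 1, where 1 is 0.08 rad, a list of three; "gripper": the gripper command: -1 is shut, 1 is fully open, values between are in proportion. A call has 1 to 20 rows; each row shifts and turns the commanded pose from where the row before left it, along the tool's axes as they then stand; what a row does not reach is not made up. A row lasts 1/12 s, in which the tool goes at most 41.7 mm and 7.16 degrees, less where a joint would pass 70% of its speed; a pose out of reach is approached as far as the arm can. A call with a number of a shift or a turn outside -1 to 1 is refused whole. A call with a gripper value outside its range is refused whole. The fingers move at their own pace and stop on an object; "squeeze" is the grip in N (left out, the last holds). Time passes only in rows, so rows that do not move let the fingers close. It gives the time, the measured TCP pose, the force and the opening at its end, in the units of the state.
- env.observe(): the state, without advancing time (a new reading comes with each control period).
- cams.get_image(name): name is "side" or "top" or "wrist"; returns (picture, depth): 480x640x3 uint8, red, green, blue; 480x640 float32, m along the optical axis (not along the pixel's ray), 0 where there is no reading.
- cams.camera_info(name): a dict with "fx", "fy", "cx", "cy" (pixels), "k1" (the pictures are not rectified: a ray, as slopes to the right and down, at radius r is drawn at 1 + k1 r^2 times it, then the intrinsics apply), "extrinsics" (4x4, takes a point from camera to world coordinates). Camera axes: x right, y down, z forward; pixel columns grow to the right and rows downward; lengths in m; the calibration is good to about 2 mm. A picture is of the moment at which its call begins: read the wrist's pose just before it. camera_info takes no time and is no camera call; for the wrist camera it gives the pose at the moment of the call.
- order.close_job(): hands the job in, once; it reports no verdict.
The state is a dict: "time_s": time; "q": joint angles; "qvel": joint speeds; "joint_efforts": joint torques, N m; "position": TCP position; "tool_rot": TCP orientation; "ft_force": force on the tool from outside, world axes, zero at the start; "wrist_torque": the same for the moment, N m; "grip_width": finger opening in m.
Only numpy, scipy, OpenCV 4.12 (cv2) and the standard library are available. Lean on these libraries where they do the work, as an engineer would, in place of code of your own. Each camera call takes 0.05 s, during which the arm holds its last target. There are 200 camera calls.

TASK

Pick up the clear cup of glass balls and pour all eight into the round aluminium tub without spilling any. Then stand the empty cup upright on the cork mat, and finally put the lid on the tub so that it sits fully home. Keep the tub upright and leave the square tin, the hammer and the wax block where they are.

Things in the scene. Friction and masses are not known exactly. Their poses are not given: they have to be found in the camera images.
- cup: Clear plastic tumbler, loose, about 60 g, standing upright; 100 mm tall, outside diameter 50 mm at the foot widening evenly to 66 mm at the rim, walls 3 mm, floor 4 mm. At the start it holds the eight glass balls. Origin: centre of its underside; z points up out of its mouth.
- tub: Round open aluminium tub, loose, about 0.8 kg; outside diameter 122 mm, 60 mm tall, walls 3 mm (inside diameter 116 mm), floor 4 mm. Origin: centre of its underside; z up.
- lid: Round aluminium lid, loose, 0.15 kg, lying knob up on the bench. Below, a plug of 106 mm diameter (tapering to 96 mm at its bottom), 7 mm deep; then a 130 mm disc 3 mm thick (z 7 to 10 mm); in the middle a black knob of 24 mm diameter, z = 10 to 46 mm. Origin: centre of the plug's underside; z up. Fully home, the disc rests on the rim and the origin is 53 mm above the tub's origin.
- mat: Square cork mat fixed on the bench, 120 x 120 mm, 5 mm thick. Origin: centre of its underside; z up.
- tin: Bystander: square open aluminium tin, loose, 90 x 90 mm, 45 mm tall. Origin: centre of its underside.
- mallet: Bystander: hammer lying on the bench, 200 mm long along its own x (handle to -x). Origin: on its underside near the middle.
- wax: Bystander: yellow wax block, loose, 120 x 40 x 30 mm. Origin: centre of its underside.
- ball0: One of eight equal green glass balls, 18 mm diameter, 10 g, in the cup at the start. Origin: its centre.
- ball1: One of eight equal green glass balls, 18 mm diameter, 10 g, in the cup at the start. Origin: its centre.
- ball2: One of eight equal green glass balls, 18 mm diameter, 10 g, in the cup at the start. Origin: its centre.
- ball3: One of eight equal green glass balls, 18 mm diameter, 10 g, in the cup at the start. Origin: its centre.
- ball4: One of eight equal green glass balls, 18 mm diameter, 10 g, in the cup at the start. Origin: its centre.
- ball5: One of eight equal green glass balls, 18 mm diameter, 10 g, in the cup at the start. Origin: its centre.
- ball6: One of eight equal green glass balls, 18 mm diameter, 10 g, in the cup at the start. Origin: its centre.
- ball7: One of eight equal green glass balls, 18 mm diameter, 10 g, in the cup at the start. Origin: its centre.
Not all that is in view belongs to the job. Leave any orange or purple look-alike of the cup alone.

How it is judged (in metres and radians):
On the way, in this order (a step that is already met when the one before it is completed fails the run):
1. the cup is lifted off the bench (height (world z) of cup above 0.04 m), for 0.1 s.
2. all eight balls lie in the tub, the cup still in the air (horizontal distance between each of ball0, ball1, ball2, ball3, ball4, ball5, ball6, ball7 and tub below 0.056 m and z of ball0 in the frame of tub between 0 and 0.05 m and z of ball1 in the frame of tub between 0 and 0.05 m and z of ball2 in the frame of tub between 0 and 0.05 m and z of ball3 in the frame of tub between 0 and 0.05 m and z of ball4 in the frame of tub between 0 and 0.05 m and z of ball5 in the frame of tub between 0 and 0.05 m and z of ball6 in the frame of tub between 0 and 0.05 m and z of ball7 in the frame of tub between 0 and 0.05 m and height (world z) of cup above 0.04 m), for 0.2 s.
3. the empty cup stands upright on the cork mat, released (x of cup in the frame of mat between -0.05 and 0.05 m and y of cup in the frame of mat between -0.05 and 0.05 m and height (world z) of cup below 0.01 m and angle between cup's own z axis and vertical below 0.1 rad and linear speed of cup below 0.02 m/s and contact force between cup and the fingers below 0.1 N), for 0.2 s.
4. the lid sits fully home on the tub (horizontal distance between lid and tub below 0.012 m and z of lid in the frame of tub between 0.045 and 0.0565 m and angle between the z axis of lid and the z axis of tub, either way round below 0.06 rad and angle between lid's own z axis and vertical below 0.15 rad), for 0.2 s.
At the end, for the whole second after the job is handed in: All eight balls in the tub; the cup stands upright (0.1 rad), released, on the mat, its centre within 50 mm of the mat's centre along each side; the lid on the tub, plug inside the rim (12 mm off-centre, 3.5 mm high, 0.06 rad at most), released, at rest; the tub upright (all of step 3 and all of step 4 and horizontal distance between each of ball0, ball1, ball2, ball3, ball4, ball5, ball6, ball7 and tub below 0.056 m and z of ball0 in the frame of tub between 0 and 0.05 m and z of ball1 in the frame of tub between 0 and 0.05 m and z of ball2 in the frame of tub between 0 and 0.05 m and z of ball3 in the frame of tub between 0 and 0.05 m and z of ball4 in the frame of tub between 0 and 0.05 m and z of ball5 in the frame of tub between 0 and 0.05 m and z of ball6 in the frame of tub between 0 and 0.05 m and z of ball7 in the frame of tub between 0 and 0.05 m and linear speed of lid below 0.02 m/s and contact force between lid and the fingers below 0.1 N and angle between tub's own z axis and vertical below 0.1 rad); the robot touches nothing.
It fails at once if the square tin is moved by more than 30 mm (distance of tin from where it was at the start of the episode above 0.03 m).
It fails at once if the hammer is moved by more than 30 mm (distance of mallet from where it was at the start of the episode above 0.03 m).
It fails at once if the wax block is moved by more than 30 mm (distance of wax from where it was at the start of the episode above 0.03 m).
It fails at once if the tub is tipped by more than 0.35 rad (angle between tub's own z axis and vertical above 0.35 rad).
It fails at once if a ball is spilled: it lies low outside both the tub and the cup ((height (world z) of ball0 below 0.03 m and horizontal distance between ball0 and tub above 0.065 m and horizontal distance between ball0 and cup above 0.04 m) or (height (world z) of ball1 below 0.03 m and horizontal distance between ball1 and tub above 0.065 m and horizontal distance between ball1 and cup above 0.04 m) or (height (world z) of ball2 below 0.03 m and horizontal distance between ball2 and tub above 0.065 m and horizontal distance between ball2 and cup above 0.04 m) or (height (world z) of ball3 below 0.03 m and horizontal distance between ball3 and tub above 0.065 m and horizontal distance between ball3 and cup above 0.04 m) or (height (world z) of ball4 below 0.03 m and horizontal distance between ball4 and tub above 0.065 m and horizontal distance between ball4 and cup above 0.04 m) or (height (world z) of ball5 below 0.03 m and horizontal distance between ball5 and tub above 0.065 m and horizontal distance between ball5 and cup above 0.04 m) or (height (world z) of ball6 below 0.03 m and horizontal distance between ball6 and tub above 0.065 m and horizontal distance between ball6 and cup above 0.04 m) or (height (world z) of ball7 below 0.03 m and horizontal distance between ball7 and tub above 0.065 m and horizontal distance between ball7 and cup above 0.04 m)).
It also fails if it takes over 64 s, if anything falls off the work surface, if the arm or the gripper's body presses on something with over 40 N, if the wrist force passes 120 N, or if a joint passes its speed limit or range.

## Working session

There is one attempt and no reset: what is moved stays moved. The work goes in short steps, Python scripts to look and compute and a tool call to move; the robot and the scene stay as the last step left them, time stands still between calls to the robot, and variables do not carry over. Pictures are saved under pics/ and viewed, about 8 in all and at most 12, crops included, and the job is handed in when it is done.

Besides the shell and the picture viewer there is one more tool, called by a JSON object that holds its "fn" and its "kwargs", one argument or row to a line. step_arm: Moves the arm, as the interface text tells. Scaled input: -1 to 1 covers 0.04 m each way for a shift and 0.08 rad each way for a turn. Its arguments: {"type":"object","properties":{"steps":{"type":"array"},"squeeze":{"type":"number"}},"required":["steps"]}

```bash
ls; mkdir -p pics; cat > h.py <<'E'
import numpy as np, cv2
from rig import env, cams, order
def grab(n):
    ci=cams.camera_info(n); im,d=cams.get_image(n); return im,d,ci
def ray(ci,u,v):
    x=(u-ci["cx"])/ci["fx"]; y=(v-ci["cy"])/ci["fy"]
    a,b=x,y
    for _ in range(10):
        s=1+ci["k1"]*(a*a+b*b); a,b=x/s,y/s
    E=np.array(ci["extrinsics"]); return E[:3,3],E[:3,:3]@np.stack([a,b,np.ones_like(a)]),E
def onplane(ci,u,v,z):
    o,d,_=ray(ci,np.float64(u),np.float64(v)); t=(z-o[2])/d[2]; return o+t*d
def cloud(d,ci):
    v,u=np.mgrid[:480,:640].astype(float); o,r,_=ray(ci,u,v); 
    return o+np.moveaxis(r*d,0,-1)
def save(n,im): cv2.imwrite("pics/"+n+".png",im[...,::-1])
E
python3 - <<'E'
from h import *
print(env.observe())
for n in ("top","side"):
    im,d,ci=grab(n); save(n+"0",im); np.savez("pics/"+n+"0.npz",im=im,d=d,**{k:np.array(v) for k,v in ci.items()}); print(n,{k:np.round(v,3) for k,v in ci.items() if k!="name"})
E
```

```text
pics
{'time_s': 0.0, 'q': array([ 5.37282433e+01,  2.18390202e+01,  7.43866699e+01,  1.69244958e-03,
        8.38578754e+01, -1.23358519e+01]), 'qvel': array([-0.02619001,  0.03507811,  0.00309724,  0.01530036, -0.00225342,
        0.08252159]), 'joint_efforts': array([-1.50218275e-04, -4.48467743e+01, -2.31286454e+01, -1.58229896e-04,
        4.70618936e-03,  2.13672109e-05]), 'position': array([0.22296989, 0.50247099, 0.24971894]), 'tool_rot': array([[ 4.05716710e-01,  9.13998449e-01, -8.86546471e-04],
       [ 9.13997778e-01, -4.05717536e-01, -1.15849207e-03],
       [-1.41854741e-03, -3.40281912e-04, -9.99998936e-01]]), 'ft_force': array([ 0.56792097,  0.57283102, -0.76820344]), 'wrist_torque': array([0.02114514, 0.01130258, 0.0527138 ]), 'grip_width': 0.08543250773941413}
top {'fx': np.float64(433.454), 'fy': np.float64(433.454), 'cx': np.float64(321.759), 'cy': np.float64(237.36), 'k1': np.float64(-0.057), 'extrinsics': array([[-0.013, -0.992,  0.129,  0.449],
       [-1.   ,  0.012, -0.006,  0.041],
       [ 0.004, -0.129, -0.992,  0.836],
       [ 0.   ,  0.   ,  0.   ,  1.   ]])}
side {'fx': np.float64(547.272), 'fy': np.float64(547.272), 'cx': np.float64(317.347), 'cy': np.float64(230.203), 'k1': np.float64(0.015), 'extrinsics': array([[ 0.916, -0.254,  0.31 ,  0.119],
       [-0.401, -0.578,  0.71 , -0.928],
       [-0.001, -0.775, -0.632,  0.885],
       [ 0.   ,  0.   ,  0.   ,  1.   ]])}
```

View pics/top0.png

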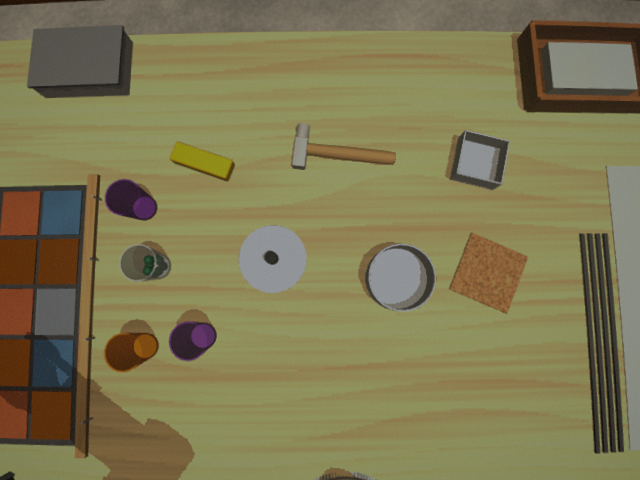

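View pics/side0.png

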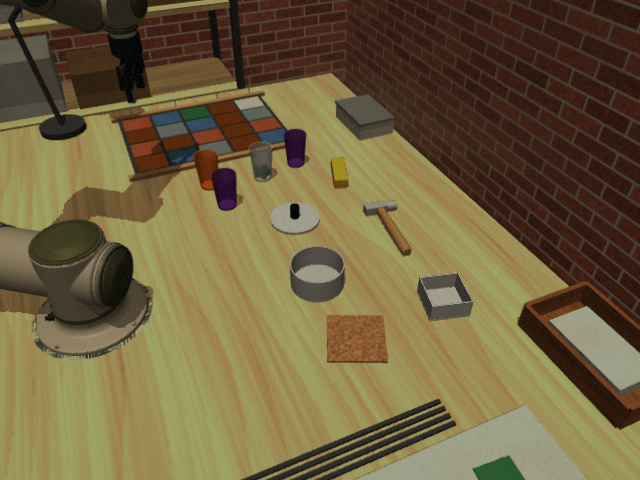

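Top view: the candidates are the clear tumbler at about (145,263) with green balls inside at (150,264), purple tumblers at (131,200) and (190,340), and an orange one at (131,350). Only (145,263) is clear and holds balls. The lid is at (272,258), tub (401,277), mat (489,272), tin (480,160), hammer (340,152) and wax (202,160). I'll confirm with a crop and measure.

```bash
python3 - <<'E'
from h import *
def ld(n):
    z=np.load("pics/"+n+"0.npz"); ci={k:(z[k] if z[k].ndim else float(z[k])) for k in ("fx","fy","cx","cy","k1","extrinsics")}; return z["im"],z["d"],ci
T,dT,cT=ld("top"); S,dS,cS=ld("side")
P=cloud(dT,cT)
print("bench z",np.median(P[380:440,250:450,2]))
def comp(x0,y0,x1,y1,zlo,zhi):
    m=np.zeros((480,640),bool); m[y0:y1,x0:x1]=True
    m&=(dT>0)&(P[...,2]>zlo)&(P[...,2]<zhi); return P[m]
def mid(q): 
    c,r=cv2.minEnclosingCircle(q[:,:2].astype(np.float32)); return np.round(c,4),round(r,4),len(q),np.round(np.median(q[:,2]),4)
print("tub rim",mid(comp(355,232,445,322,.054,.066)))
print("lid disc",mid(comp(230,215,315,302,.006,.016)))
print("knob",mid(comp(250,240,300,280,.038,.056)))
for nm,b in dict(cup=(112,235,175,290),pur=(100,175,160,225),pur2=(165,315,220,365),org=(100,325,162,375)).items():
    q=comp(*b,.03,.2); print(nm,len(q), np.round(np.percentile(q,[2,50,98],axis=0),3).tolist() if len(q) else "")
hsv=cv2.cvtColor(T,cv2.COLOR_RGB2HSV)
m=cv2.inRange(hsv,(5,120,60),(16,255,255)); m[:,:445]=0;m[:,535:]=0;m[:225]=0;m[320:]=0
c=max(cv2.findContours(m,0,2)[0],key=cv2.contourArea); w=onplane(cT,c[:,0,0],c[:,0,1],.005)[:2].T.astype(np.float32)
print("mat",cv2.minAreaRect(w))
g=cv2.inRange(hsv,(45,60,20),(90,255,200)); g[:,:112]=0;g[:,175:]=0;g[:235]=0;g[290:]=0
v,u=np.nonzero(g); print("balls px",u.mean(),v.mean(),len(u), onplane(cT,u.mean(),v.mean(),.02))
for nm,b in dict(tin=(440,120,520,195),mal=(285,115,405,175),wax=(165,135,240,185)).items():
    q=comp(*b,.012,.2); print(nm,np.round(np.percentile(q,[1,99],axis=0),3).tolist())
a=cv2.resize(T[225:300,95:195],None,fx=5.6,fy=5.6,interpolation=2)
b=cv2.resize(S[125:205,200:300],None,fx=5.6,fy=5.6,interpolation=2)[:420]
x=np.zeros((600,800,3),np.uint8)
a=cv2.resize(T[225:300,100:180],(400,375),interpolation=2); b=cv2.resize(S[130:205,225:305],(400,375),interpolation=2)
save("crop",np.hstack([a,b]))
E
```

```text
Traceback (most recent call last):
  File "h.py", line 14, in cloud
    v,u=np.mgrid[:480,:640].astype(float); o,r,_=ray(ci,u,v);
                                                 ~~~^^^^^^^^
  File "h.py", line 10, in ray
    E=np.array(ci["extrinsics"]); return E[:3,3],E[:3,:3]@np.stack([a,b,np.ones_like(a)]),E
                                                 ~~~~~~~~^~~~~~~~~~~~~~~~~~~~~~~~~~~~~~~~
ValueError: matmul: Input operand 1 has a mismatch in its core dimension 0, with gufunc signature (n?,k),(k,m?)->(n?,m?) (size 480 is different from 3)
```

```bash
sed -i 's/E\[:3,:3\]@np.stack(\[a,b,np.ones_like(a)\])/np.tensordot(E[:3,:3],np.stack([a,b,np.ones_like(a)]),1)/; s/return o+t\*d$/return (o+(t*d).T).T/' h.py
cat > m.py <<'E'
from h import *
def ld(n):
    z=np.load("pics/"+n+"0.npz"); ci={k:(z[k] if z[k].ndim else float(z[k])) for k in ("fx","fy","cx","cy","k1","extrinsics")}; return z["im"],z["d"],ci
T,dT,cT=ld("top"); S,dS,cS=ld("side")
P=cloud(dT,cT)
print("bench z",np.median(P[380:440,250:450,2]))
def comp(x0,y0,x1,y1,zlo,zhi):
    m=np.zeros((480,640),bool); m[y0:y1,x0:x1]=True
    m&=(dT>0)&(P[...,2]>zlo)&(P[...,2]<zhi); return P[m]
def mid(q): 
    c,r=cv2.minEnclosingCircle(q[:,:2].astype(np.float32)); return np.round(c,4),round(r,4),len(q),np.round(np.median(q[:,2]),4)
print("tub rim",mid(comp(355,232,445,322,.054,.066)))
print("lid disc",mid(comp(230,215,315,302,.006,.016)))
print("knob",mid(comp(250,240,300,280,.038,.056)))
for nm,b in dict(cup=(112,235,175,290),pur=(100,175,160,225),pur2=(165,315,220,365),org=(100,325,162,375)).items():
    q=comp(*b,.03,.2); print(nm,len(q), np.round(np.percentile(q,[2,50,98],axis=0),3).tolist() if len(q) else "")
hsv=cv2.cvtColor(T,cv2.COLOR_RGB2HSV)
m=cv2.inRange(hsv,(5,120,60),(16,255,255)); m[:,:445]=0;m[:,535:]=0;m[:225]=0;m[320:]=0
c=max(cv2.findContours(m,0,2)[0],key=cv2.contourArea); w=onplane(cT,c[:,0,0],c[:,0,1],.005)[:2].T.astype(np.float32)
print("mat",cv2.minAreaRect(w))
g=cv2.inRange(hsv,(45,60,20),(90,255,200)); g[:,:112]=0;g[:,175:]=0;g[:235]=0;g[290:]=0
v,u=np.nonzero(g); print("balls px",u.mean(),v.mean(),len(u), onplane(cT,u.mean(),v.mean(),.02))
for nm,b in dict(tin=(440,120,520,195),mal=(285,115,405,175),wax=(165,135,240,185)).items():
    q=comp(*b,.012,.2); print(nm,np.round(np.percentile(q,[1,99],axis=0),3).tolist())
a=cv2.resize(T[225:300,100:180],(400,375),interpolation=2); b=cv2.resize(S[130:205,225:305],(400,375),interpolation=2)
save("crop",np.hstack([a,b]))
E
python3 m.py
```

```text
bench z -0.0005840708633550462
tub rim (array([ 0.4763, -0.1064]), 0.0617, 413, np.float64(0.0586))
lid disc (array([0.5173, 0.1322]), 0.0652, 3402, np.float64(0.0092))
knob (array([0.5171, 0.1316]), 0.0118, 136, np.float64(0.045))
cup 1253 [[0.477, 0.322, 0.031], [0.507, 0.366, 0.071], [0.535, 0.383, 0.101]]
pur 1269 [[0.591, 0.354, 0.032], [0.623, 0.395, 0.074], [0.65, 0.415, 0.101]]
pur2 1004 [[0.343, 0.232, 0.033], [0.37, 0.278, 0.078], [0.403, 0.293, 0.101]]
org 1292 [[0.325, 0.342, 0.033], [0.353, 0.388, 0.075], [0.385, 0.404, 0.101]]
mat ((0.4853682816028595, -0.2858685851097107), (0.11950262635946274, 0.1187601312994957), 66.08380126953125)
balls px 148.6764705882353 264.17058823529413 170 [0.50790505 0.36522495 0.02      ]
tin [[0.652, -0.325, 0.012], [0.756, -0.22, 0.046]]
mal [[0.696, -0.106, 0.013], [0.779, 0.09, 0.028]]
wax [[0.674, 0.209, 0.014], [0.741, 0.325, 0.032]]
```

View pics/crop.png

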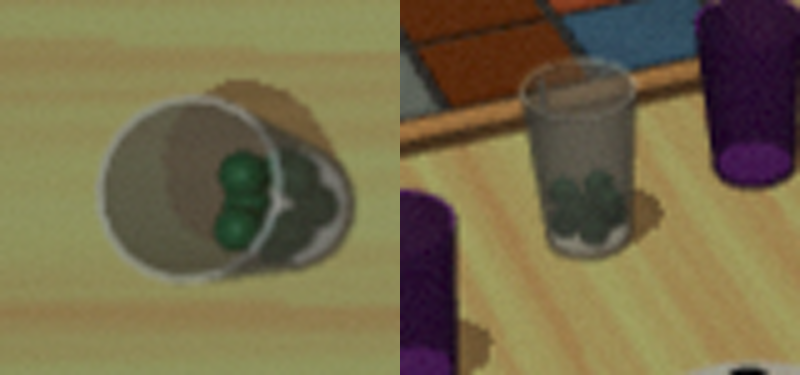

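Crop: a clear tumbler with green balls, rim centre about (138,263) top and (261,147) side, so the cup is confirmed. Next I'll get its position from both views and set up a motion helper.

```bash
cat >> h.py <<'E'
from scipy.spatial.transform import Rotation as Ro
def tool(az,p,flip=0):
    "tool z at azimuth az, p deg below horizontal, jaws (x) horizontal"
    a,p=np.radians([az,p]); z=np.array([np.cos(p)*np.cos(a),np.cos(p)*np.sin(a),-np.sin(p)])
    x=np.array([np.sin(a),-np.cos(a),0])*(-1 if flip else 1); return np.stack([x,np.cross(z,x),z],1)
def plan(p,R=None,fr=None,nmin=1,vs=1.0):
    "n equal rows taking pose fr (default measured) to p,R"
    s=env.observe(); p0,R0=fr if fr else (s["position"],s["tool_rot"]); R=R0 if R is None else R
    w=Ro.from_matrix(R0.T@R).as_rotvec(); D=R0.T@(np.asarray(p)-p0)
    n=max(nmin,int(np.ceil(max(np.abs(w).max()/.08,np.linalg.norm(D)/.04/vs)*1.1)))
    while 1:
        Q=Ro.from_rotvec(w/n).as_matrix(); A=sum(np.linalg.matrix_power(Q,k) for k in range(n))
        d=np.linalg.solve(A,D)
        if np.abs(d).max()<=.04*vs: break
        n+=1
    print(n,"rows xyz",np.round(d/.04,3).tolist(),"turn",np.round(w/n/.08,3).tolist())
    return np.asarray(p),R
E
python3 - <<'E'
from h import *
exec(open("m.py").read().split('print("bench')[0].replace("from h import *",""))
print("rim top",onplane(cT,138.2,262.8,.1),"side",onplane(cS,260.8,147.4,.1))
q=P[235:290,112:175].reshape(-1,3); q=q[(q[:,2]>.09)&(q[:,2]<.11)]; print(cv2.minEnclosingCircle(q[:,:2].astype(np.float32)),len(q))
a=plan((.44,.2,.26),tool(65,25)); plan((.44,.2,.26),tool(65,25,1)); plan((.459,.245,.12),tool(65,25),fr=a)
E
```

```text
rim top [0.50465381 0.35179107 0.1       ] side [0.50718604 0.35241374 0.1       ]
((0.505558431148529, 0.3531191647052765), 0.03313333913683891) 345
20 rows xyz [0.113, 0.456, -0.266] turn [0.548, 0.558, 0.875]
19 rows xyz [-0.497, 0.196, 0.004] turn [-0.585, 0.574, -0.9]
5 rows xyz [-0.009, 0.531, 0.517] turn [0.0, 0.0, 0.0]
```

```bash
cat >> h.py <<'E'
def path(n,xyz,turn,fr=None):
    s=env.observe(); p,R=fr if fr else (s["position"],s["tool_rot"])
    for k in range(n):
        p=p+R@np.array(xyz)*.04; R=R@Ro.from_rotvec(np.array(turn)*.08).as_matrix()
        if k%4==3 or k==n-1: print(k,np.round(p,3),"z",np.round(R[:,2],2))
    return p,R
E
python3 - <<'E'
from h import *
path(20,[0.113, 0.456, -0.266],[0.548, 0.558, 0.875]); path(19,[-0.497, 0.196, 0.004],[-0.585, 0.574, -0.9])
E
```

```text
3 [0.296 0.478 0.288] z [-0.05  0.24 -0.97]
7 [0.361 0.427 0.311] z [-0.04  0.47 -0.88]
11 [0.41  0.357 0.315] z [ 0.05  0.66 -0.75]
15 [0.437 0.277 0.297] z [ 0.2   0.78 -0.59]
19 [0.44 0.2  0.26] z [ 0.38  0.82 -0.42]
3 [0.229 0.418 0.247] z [ 0.23  0.12 -0.97]
7 [0.26  0.338 0.24 ] z [ 0.39  0.3  -0.87]
11 [0.313 0.272 0.238] z [ 0.47  0.5  -0.73]
15 [0.383 0.223 0.245] z [ 0.46  0.7  -0.55]
18 [0.44 0.2  0.26] z [ 0.38  0.82 -0.42]
```

{"fn": "step_arm", "kwargs": {
  "steps": [
    {"xyz":[0.113,0.456,-0.266],"turn":[0.548,0.558,0.875],"gripper":1},
    {"xyz":[0.113,0.456,-0.266],"turn":[0.548,0.558,0.875],"gripper":1},
    {"xyz":[0.113,0.456,-0.266],"turn":[0.548,0.558,0.875],"gripper":1},
    {"xyz":[0.113,0.456,-0.266],"turn":[0.548,0.558,0.875],"gripper":1},
    {"xyz":[0.113,0.456,-0.266],"turn":[0.548,0.558,0.875],"gripper":1},
    {"xyz":[0.113,0.456,-0.266],"turn":[0.548,0.558,0.875],"gripper":1},
    {"xyz":[0.113,0.456,-0.266],"turn":[0.548,0.558,0.875],"gripper":1},
    {"xyz":[0.113,0.456,-0.266],"turn":[0.548,0.558,0.875],"gripper":1},
    {"xyz":[0.113,0.456,-0.266],"turn":[0.548,0.558,0.875],"gripper":1},
    {"xyz":[0.113,0.456,-0.266],"turn":[0.548,0.558,0.875],"gripper":1}
  ]
}}

```text
time_s: 0.93
position: [0.3891, 0.3931, 0.3163]
tool_rot: [[0.91, 0.414, 0.003], [0.336, -0.744, 0.577], [0.242, -0.524, -0.817]]
ft_force: [0.6, -0.0, 0.8]
grip_width: 0.0853
```

```bash
python3 - <<'E'
from h import *
s=env.observe(); print(s["time_s"],np.round(s["q"],1),s["position"],np.round(s["tool_rot"],3))
plan((.44,.2,.26),tool(65,25))
E
```

```text
0.9333 [ 18.7  12.2  84.6  34.7  73.5 -13. ] [0.38905868 0.39311644 0.31633176] [[ 0.91   0.414  0.003]
 [ 0.336 -0.744  0.577]
 [ 0.242 -0.524 -0.817]]
10 rows xyz [0.112, 0.455, -0.264] turn [0.544, 0.554, 0.871]
```

{"fn": "step_arm", "kwargs": {
  "steps": [
    {"xyz":[0.112,0.455,-0.264],"turn":[0.544,0.554,0.871],"gripper":1},
    {"xyz":[0.112,0.455,-0.264],"turn":[0.544,0.554,0.871],"gripper":1},
    {"xyz":[0.112,0.455,-0.264],"turn":[0.544,0.554,0.871],"gripper":1},
    {"xyz":[0.112,0.455,-0.264],"turn":[0.544,0.554,0.871],"gripper":1},
    {"xyz":[0.112,0.455,-0.264],"turn":[0.544,0.554,0.871],"gripper":1},
    {"xyz":[0.112,0.455,-0.264],"turn":[0.544,0.554,0.871],"gripper":1},
    {"xyz":[0.112,0.455,-0.264],"turn":[0.544,0.554,0.871],"gripper":1},
    {"xyz":[0.112,0.455,-0.264],"turn":[0.544,0.554,0.871],"gripper":1},
    {"xyz":[0.112,0.455,-0.264],"turn":[0.544,0.554,0.871],"gripper":1},
    {"xyz":[0.112,0.455,-0.264],"turn":[0.544,0.554,0.871],"gripper":1}
  ]
}}

```text
time_s: 1.77
position: [0.4402, 0.1996, 0.2603]
tool_rot: [[0.906, -0.178, 0.383], [-0.423, -0.384, 0.821], [0.001, -0.906, -0.423]]
ft_force: [1.5, 0.1, 0.0]
grip_width: 0.0853
```

```bash
python3 - <<'E'
from h import *
s=env.observe(); print(s["time_s"],np.round(s["q"],1),s["position"],np.round(s["tool_rot"],3))
R=tool(65,25); C=np.array([.506,.3525,.066])
a=plan(C-.13*R[:,2],R)
E
```

```text
1.7667 [-19.1  12.  115.3  72.8  70.7 -33. ] [0.440225   0.19959941 0.26028645] [[ 0.906 -0.178  0.383]
 [-0.423 -0.384  0.821]
 [ 0.001 -0.906 -0.423]]
5 rows xyz [-0.025, 0.529, 0.515] turn [0.001, -0.001, 0.002]
```

{"fn": "step_arm", "kwargs": {
  "steps": [
    {"xyz":[-0.025,0.529,0.515],"turn":[0,0,0],"gripper":1},
    {"xyz":[-0.025,0.529,0.515],"turn":[0,0,0],"gripper":1},
    {"xyz":[-0.025,0.529,0.515],"turn":[0,0,0],"gripper":1},
    {"xyz":[-0.025,0.529,0.515],"turn":[0,0,0],"gripper":1},
    {"xyz":[-0.025,0.529,0.515],"turn":[0,0,0],"gripper":1},
    {"xyz":[0,0,0],"turn":[0,0,0],"gripper":1}
  ]
}}

```text
time_s: 2.27
position: [0.4553, 0.2474, 0.1167]
tool_rot: [[0.908, -0.184, 0.376], [-0.418, -0.386, 0.822], [-0.006, -0.904, -0.428]]
ft_force: [0.3, -0.7, 0.7]
grip_width: 0.0855
```

```bash
python3 - <<'E'
from h import *
s=env.observe(); print(s["time_s"],np.round(s["q"],1),s["position"])
im,d,ci=grab("top"); im2,_,_=grab("side"); im3,_,_=grab("wrist")
a=np.hstack([cv2.resize(im[180:400,80:340],(400,338)),cv2.resize(im2[60:260,140:377],(400,338))]); save("pre",a)
R=tool(65,25); C=np.array([.506,.3525,.066])
plan(C,R,vs=.5)
E
```

```text
2.2667 [-10.6  33.1 121.6  91.   61.3 -61.5] [0.4552858  0.24736766 0.11671356]
8 rows xyz [0.002, 0.003, 0.406] turn [0.003, 0.005, 0.006]
```

View pics/pre.png

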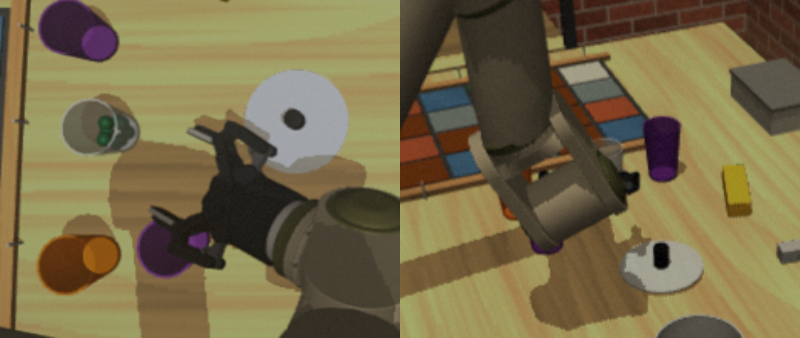

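The fingers straddle the line to the clear cup at (100,128) in the crop, with the lower finger just past the purple cup at (170,245). The way ahead is clear.

{"fn": "step_arm", "kwargs": {
  "steps": [
    {"xyz":[0.002,0.003,0.406],"turn":[0.003,0.005,0.006],"gripper":1},
    {"xyz":[0.002,0.003,0.406],"turn":[0.003,0.005,0.006],"gripper":1},
    {"xyz":[0.002,0.003,0.406],"turn":[0.003,0.005,0.006],"gripper":1},
    {"xyz":[0.002,0.003,0.406],"turn":[0.003,0.005,0.006],"gripper":1},
    {"xyz":[0.002,0.003,0.406],"turn":[0.003,0.005,0.006],"gripper":1},
    {"xyz":[0.002,0.003,0.406],"turn":[0.003,0.005,0.006],"gripper":1},
    {"xyz":[0.002,0.003,0.406],"turn":[0.003,0.005,0.006],"gripper":1},
    {"xyz":[0.002,0.003,0.406],"turn":[0.003,0.005,0.006],"gripper":1},
    {"xyz":[0,0,0],"turn":[0,0,0],"gripper":1}
  ]
}}

```text
time_s: 3.17
position: [0.5068, 0.3538, 0.067]
tool_rot: [[0.907, -0.175, 0.384], [-0.422, -0.382, 0.822], [0.003, -0.907, -0.42]]
ft_force: [-0.8, -0.4, 0.8]
grip_width: 0.0855
```

```bash
python3 - <<'E'
from h import *
s=env.observe(); print(s["time_s"],np.round(s["q"],1),s["position"],s["ft_force"])
plan(np.array([.506,.3525,.066]),tool(65,25),vs=.5)
im,d,ci=grab("top"); P=cloud(d,ci)
q=P[235:290,112:145].reshape(-1,3); q=q[(q[:,2]>.09)&(q[:,2]<.11)]; print(cv2.minEnclosingCircle(q[:,:2].astype(np.float32)),len(q))
E
```

```text
3.1667 [  5.5  42.4 110.8 105.8  54.3 -61.6] [0.50679013 0.35383619 0.06703379] [-0.81105646 -0.44509462  0.79848797]
1 rows xyz [-0.004, 0.04, -0.024] turn [-0.029, -0.004, 0.039]
((0.5059425830841064, 0.3547845780849457), 0.03230607137084007) 226
```

{"fn": "step_arm", "kwargs": {
  "steps": [
    {"xyz":[0,0,0],"turn":[0,0,0],"gripper":-1},
    {"xyz":[0,0,0],"turn":[0,0,0],"gripper":-1},
    {"xyz":[0,0,0],"turn":[0,0,0],"gripper":-1},
    {"xyz":[0,0,0],"turn":[0,0,0],"gripper":-1},
    {"xyz":[0,0,0],"turn":[0,0,0],"gripper":-1},
    {"xyz":[0,0,0],"turn":[0,0,0],"gripper":-1},
    {"xyz":[0,0,0],"turn":[0,0,0],"gripper":-1},
    {"xyz":[0,0,0],"turn":[0,0,0],"gripper":-1},
    {"xyz":[0,-0.1,-0.05],"turn":[0,0,0],"gripper":-1},
    {"xyz":[0,-0.2,-0.1],"turn":[0,0,0],"gripper":-1},
    {"xyz":[0,-0.2,-0.1],"turn":[0,0,0],"gripper":-1},
    {"xyz":[0,-0.2,-0.1],"turn":[0,0,0],"gripper":-1},
    {"xyz":[0,0,0],"turn":[0,0,0],"gripper":-1}
  ],
  "squeeze": 40
}}

```text
time_s: 4.3
position: [0.5057, 0.3514, 0.098]
tool_rot: [[0.906, -0.178, 0.384], [-0.424, -0.383, 0.821], [0.001, -0.906, -0.422]]
ft_force: [1.1, -0.8, -1.0]
grip_width: 0.0598
```

```bash
python3 - <<'E'
from h import *
s=env.observe(); print(s["time_s"],np.round(s["q"],1),s["position"],s["ft_force"])
b=(s["position"],s["tool_rot"])
b=plan((.49,.25,.24),tool(50,25),fr=b)
c=plan((.40,-.12,.20),tool(15,25),fr=b,vs=.6)
E
```

```text
4.3 [  5.2  38.2 110.5 102.4  53.3 -56.1] [0.50573859 0.35143118 0.0979845 ] [ 1.10384556 -0.75903556 -1.04653234]
5 rows xyz [0.195, -0.442, -0.732] turn [-0.001, 0.589, 0.279]
18 rows xyz [0.365, 0.217, -0.333] turn [0.0, 0.384, 0.179]
```

```bash
python3 - <<'E'
from h import *
b=plan((.49,.25,.24),tool(50,25),vs=.6)
c=plan((.4785,-.0605,.18),tool(20,10),fr=b,vs=.6)
path(14,[0.365,0.217,-0.333],[0,.384,.179],fr=b) if 0 else None
d=plan((.4785,-.0605,.13),tool(20,10),fr=c,vs=.4)
E
```

```text
9 rows xyz [0.111, -0.246, -0.405] turn [-0.001, 0.327, 0.155]
15 rows xyz [0.41, 0.2, -0.276] turn [0.213, 0.417, 0.132]
4 rows xyz [0.0, 0.308, 0.054] turn [0.0, 0.0, 0.0]
```

{"fn": "step_arm", "kwargs": {
  "steps": [
    {"xyz":[0.111,-0.246,-0.405],"turn":[-0.001,0.327,0.155],"gripper":-1},
    {"xyz":[0.111,-0.246,-0.405],"turn":[-0.001,0.327,0.155],"gripper":-1},
    {"xyz":[0.111,-0.246,-0.405],"turn":[-0.001,0.327,0.155],"gripper":-1},
    {"xyz":[0.111,-0.246,-0.405],"turn":[-0.001,0.327,0.155],"gripper":-1},
    {"xyz":[0.111,-0.246,-0.405],"turn":[-0.001,0.327,0.155],"gripper":-1},
    {"xyz":[0.111,-0.246,-0.405],"turn":[-0.001,0.327,0.155],"gripper":-1},
    {"xyz":[0.111,-0.246,-0.405],"turn":[-0.001,0.327,0.155],"gripper":-1},
    {"xyz":[0.111,-0.246,-0.405],"turn":[-0.001,0.327,0.155],"gripper":-1},
    {"xyz":[0.111,-0.246,-0.405],"turn":[-0.001,0.327,0.155],"gripper":-1}
  ]
}}

```text
time_s: 5.05
position: [0.4896, 0.2497, 0.2385]
tool_rot: [[0.765, -0.275, 0.582], [-0.644, -0.324, 0.693], [-0.002, -0.905, -0.425]]
ft_force: [0.1, -0.3, -1.4]
grip_width: 0.0594
```

{"fn": "step_arm", "kwargs": {
  "steps": [
    {"xyz":[0.41,0.2,-0.276],"turn":[0.213,0.417,0.132],"gripper":-1},
    {"xyz":[0.41,0.2,-0.276],"turn":[0.213,0.417,0.132],"gripper":-1},
    {"xyz":[0.41,0.2,-0.276],"turn":[0.213,0.417,0.132],"gripper":-1},
    {"xyz":[0.41,0.2,-0.276],"turn":[0.213,0.417,0.132],"gripper":-1},
    {"xyz":[0.41,0.2,-0.276],"turn":[0.213,0.417,0.132],"gripper":-1},
    {"xyz":[0.41,0.2,-0.276],"turn":[0.213,0.417,0.132],"gripper":-1},
    {"xyz":[0.41,0.2,-0.276],"turn":[0.213,0.417,0.132],"gripper":-1},
    {"xyz":[0.41,0.2,-0.276],"turn":[0.213,0.417,0.132],"gripper":-1},
    {"xyz":[0.41,0.2,-0.276],"turn":[0.213,0.417,0.132],"gripper":-1},
    {"xyz":[0.41,0.2,-0.276],"turn":[0.213,0.417,0.132],"gripper":-1},
    {"xyz":[0.41,0.2,-0.276],"turn":[0.213,0.417,0.132],"gripper":-1},
    {"xyz":[0.41,0.2,-0.276],"turn":[0.213,0.417,0.132],"gripper":-1},
    {"xyz":[0.41,0.2,-0.276],"turn":[0.213,0.417,0.132],"gripper":-1},
    {"xyz":[0.41,0.2,-0.276],"turn":[0.213,0.417,0.132],"gripper":-1},
    {"xyz":[0.41,0.2,-0.276],"turn":[0.213,0.417,0.132],"gripper":-1},
    {"xyz":[0,0,0],"turn":[0,0,0],"gripper":-1}
  ]
}}

```text
time_s: 6.38
position: [0.4786, -0.0633, 0.177]
tool_rot: [[0.337, -0.167, 0.926], [-0.941, -0.057, 0.332], [-0.003, -0.984, -0.177]]
ft_force: [-0.0, 0.0, -2.2]
grip_width: 0.0598
```

```bash
python3 - <<'E'
from h import *
s=env.observe(); print(s["time_s"],np.round(s["q"],1),s["position"],s["ft_force"])
d=plan((.4785,-.0605,.13),tool(20,10),vs=.4)
im,_,ci=grab("top"); im2,_,_=grab("side")
a=np.hstack([cv2.resize(im[150:350,260:497],(400,338)),cv2.resize(im2[130:360,200:472],(400,338))]); save("prepour",a)
E
```

```text
6.3833 [-52.5  32.2 134.  104.9  75.9 -76.3] [ 0.47859275 -0.06330011  0.17704416] [-0.03818352  0.01204423 -2.24236038]
4 rows xyz [-0.016, 0.289, 0.057] turn [0.01, -0.014, -0.011]
```

View pics/prepour.png

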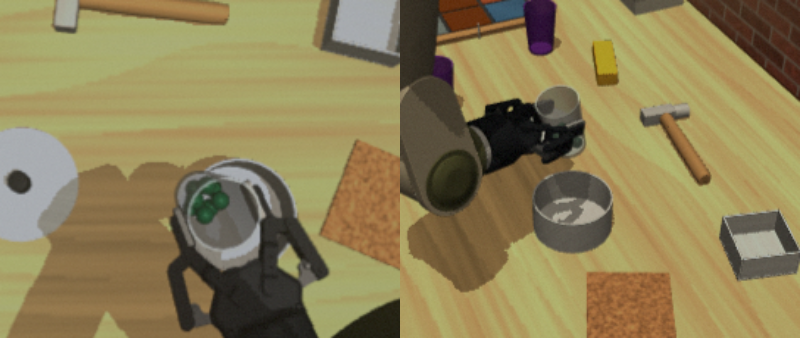

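The top view shows all the balls in the held cup over the tub's near-left edge. The side view shows about 60 mm of clearance, so I'll lower.

{"fn": "step_arm", "kwargs": {
  "steps": [
    {"xyz":[-0.016,0.289,0.057],"turn":[0.01,-0.014,-0.011],"gripper":-1},
    {"xyz":[-0.016,0.289,0.057],"turn":[0.01,-0.014,-0.011],"gripper":-1},
    {"xyz":[-0.016,0.289,0.057],"turn":[0.01,-0.014,-0.011],"gripper":-1},
    {"xyz":[-0.016,0.289,0.057],"turn":[0.01,-0.014,-0.011],"gripper":-1},
    {"xyz":[0,0,0],"turn":[0,0,0.4],"gripper":-1},
    {"xyz":[0,0,0],"turn":[0,0,0.7],"gripper":-1},
    {"xyz":[0,0,0],"turn":[0,0,0.7],"gripper":-1},
    {"xyz":[0,0,0],"turn":[0,0,0.7],"gripper":-1},
    {"xyz":[0,0,0],"turn":[0,0,0.7],"gripper":-1},
    {"xyz":[0,0,0],"turn":[0,0,0.7],"gripper":-1},
    {"xyz":[0,0,0],"turn":[0,0,0.7],"gripper":-1},
    {"xyz":[0,0,0],"turn":[0,0,0.7],"gripper":-1},
    {"xyz":[0,0,0],"turn":[0,0,0.4],"gripper":-1},
    {"xyz":[0,0,0],"turn":[0,0,0],"gripper":-1}
  ]
}}

```text
time_s: 7.65
position: [0.4789, -0.0563, 0.1316]
tool_rot: [[0.243, -0.299, 0.923], [-0.868, 0.357, 0.344], [-0.432, -0.885, -0.173]]
ft_force: [-1.0, -0.4, -1.5]
grip_width: 0.0598
```

```bash
python3 - <<'E'
from h import *
s=env.observe(); print(s["time_s"],np.round(s["q"],1),s["position"],s["ft_force"]); R=s["tool_rot"]
u0=tool(20,10); print("spin",np.degrees(Ro.from_matrix(u0.T@R).as_rotvec()))
E
```

```text
7.65 [-51.7  42.5 136.  107.6  79.6 -62.5] [ 0.47887602 -0.0562782   0.13160228] [-1.04291553 -0.37595336 -1.4864374 ]
spin [-0.06839204 -0.44210519 25.96312143]
```

{"fn": "step_arm", "kwargs": {
  "steps": [
    {"xyz":[0,0,0],"turn":[0,0,0.5],"gripper":-1},
    {"xyz":[0,0,0],"turn":[0,0,0.8],"gripper":-1},
    {"xyz":[0,0,0],"turn":[0,0,0.8],"gripper":-1},
    {"xyz":[0,0,0],"turn":[0,0,0.8],"gripper":-1},
    {"xyz":[0,0,0],"turn":[0,0,0.8],"gripper":-1},
    {"xyz":[0,0,0],"turn":[0,0,0.8],"gripper":-1},
    {"xyz":[0,0,0],"turn":[0,0,0.8],"gripper":-1},
    {"xyz":[0,0,0],"turn":[0,0,0.8],"gripper":-1},
    {"xyz":[0,0,0],"turn":[0,0,0.8],"gripper":-1},
    {"xyz":[0,0,0],"turn":[0,0,0.8],"gripper":-1},
    {"xyz":[0,0,0],"turn":[0,0,0.5],"gripper":-1},
    {"xyz":[0,0,0],"turn":[0,0,0.3],"gripper":-1},
    {"xyz":[0,0,0],"turn":[0,0,0.2],"gripper":-1},
    {"xyz":[0,0,0],"turn":[0,0,0.2],"gripper":-1},
    {"xyz":[0,0,0],"turn":[0,0,0.2],"gripper":-1}
  ]
}}

```text
time_s: 8.9
position: [0.4788, -0.0571, 0.1312]
tool_rot: [[-0.019, -0.383, 0.923], [-0.41, 0.845, 0.343], [-0.912, -0.373, -0.173]]
ft_force: [-0.6, -0.3, -1.7]
grip_width: 0.0597
```

{"fn": "step_arm", "kwargs": {
  "steps": [
    {"xyz":[0,0,0],"turn":[0,0,0.25],"gripper":-1},
    {"xyz":[0,0,0],"turn":[0,0,0.25],"gripper":-1},
    {"xyz":[0,0,0],"turn":[0,0,0.25],"gripper":-1},
    {"xyz":[0,0,0],"turn":[0,0,0.25],"gripper":-1},
    {"xyz":[0,0,0],"turn":[0,0,0.25],"gripper":-1},
    {"xyz":[0,0,0],"turn":[0,0,0.25],"gripper":-1},
    {"xyz":[0,0,0],"turn":[0,0,0.25],"gripper":-1},
    {"xyz":[0,0,0],"turn":[0,0,0.25],"gripper":-1},
    {"xyz":[0,0,0],"turn":[0,0,0.25],"gripper":-1},
    {"xyz":[0,0,0],"turn":[0,0,0.25],"gripper":-1},
    {"xyz":[0,0,0],"turn":[0,0,0.25],"gripper":-1},
    {"xyz":[0,0,0],"turn":[0,0,0.25],"gripper":-1}
  ]
}}

```text
time_s: 9.9
position: [0.4788, -0.0573, 0.1312]
tool_rot: [[-0.11, -0.368, 0.924], [-0.196, 0.919, 0.342], [-0.974, -0.144, -0.173]]
ft_force: [0.7, 0.6, -1.3]
grip_width: 0.0598
```

```bash
python3 - <<'E'
from h import *
s=env.observe(); print(s["time_s"],np.round(s["q"],1),s["position"],s["ft_force"]); R=s["tool_rot"]
u0=tool(20,10); print("spin",np.degrees(Ro.from_matrix(u0.T@R).as_rotvec()))
im,_,ci=grab("top"); im2,_,_=grab("side")
a=np.hstack([cv2.resize(im[200:340,320:486],(400,338)),cv2.resize(im2[180:320,230:396],(400,338))]); save("pour1",a)
E
```

```text
9.9 [-51.9  42.6 136.  107.6  79.6  -7. ] [ 0.47875789 -0.05731993  0.13117149] [ 0.71090253  0.57926042 -1.33647263]
spin [-0.20401767 -0.30381331 81.55296748]
```

View pics/pour1.png

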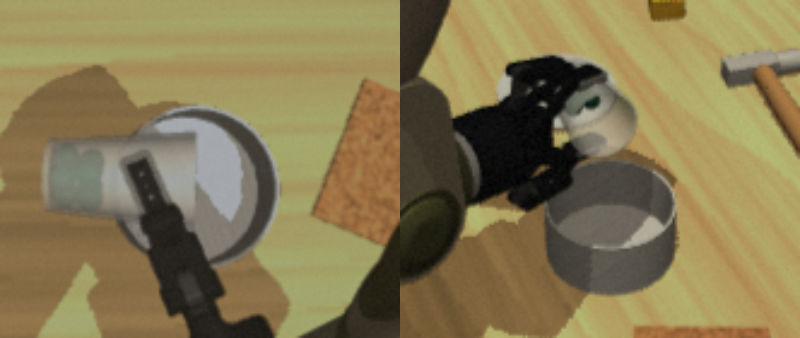

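The cup lies nearly level with its balls still at the foot (75,178 in the crop) and its mouth at (195,175) over the tub, inside the rim. I'll continue slowly.

{"fn": "step_arm", "kwargs": {
  "steps": [
    {"xyz":[0,0,0],"turn":[0,0,0.25],"gripper":-1},
    {"xyz":[0,0,0],"turn":[0,0,0.25],"gripper":-1},
    {"xyz":[0,0,0],"turn":[0,0,0.25],"gripper":-1},
    {"xyz":[0,0,0],"turn":[0,0,0.25],"gripper":-1},
    {"xyz":[0,0,0],"turn":[0,0,0.25],"gripper":-1},
    {"xyz":[0,0,0],"turn":[0,0,0.25],"gripper":-1},
    {"xyz":[0,0,0],"turn":[0,0,0.25],"gripper":-1},
    {"xyz":[0,0,0],"turn":[0,0,0.25],"gripper":-1},
    {"xyz":[0,0,0],"turn":[0,0,0.25],"gripper":-1},
    {"xyz":[0,0,0],"turn":[0,0,0.25],"gripper":-1},
    {"xyz":[0,0,0],"turn":[0,0,0.25],"gripper":-1},
    {"xyz":[0,0,0],"turn":[0,0,0.25],"gripper":-1},
    {"xyz":[0,0,0],"turn":[0,0,0.25],"gripper":-1},
    {"xyz":[0,0,0],"turn":[0,0,0.25],"gripper":-1},
    {"xyz":[0,0,0],"turn":[0,0,0.25],"gripper":-1},
    {"xyz":[0,0,0],"turn":[0,0,0.25],"gripper":-1}
  ]
}}

```text
time_s: 11.33
position: [0.4788, -0.0573, 0.1312]
tool_rot: [[-0.22, -0.314, 0.924], [0.103, 0.934, 0.342], [-0.97, 0.17, -0.173]]
ft_force: [0.5, 0.2, -0.4]
grip_width: 0.0595
```

```bash
cat > g.py <<'E'
from h import *
s=env.observe(); print(s["time_s"],np.round(s["q"],1),np.round(s["position"],4),np.round(s["ft_force"],1))
for n in ("top","side"):
    im,_,ci=grab(n); h=cv2.cvtColor(im,cv2.COLOR_RGB2HSV); m=cv2.inRange(h,(45,60,20),(92,255,220))
    k,_,st,ce=cv2.connectedComponentsWithStats(m)
    print(n,[(np.round(ce[i]).tolist(),int(st[i,4])) for i in range(1,k) if st[i,4]>8])
    np.save("pics/last_%s.npy"%n,im)
E
python3 g.py
```

```text
11.3333 [-51.9  42.6 136.  107.6  79.6  11.3] [ 0.4788 -0.0573  0.1312] [ 0.5  0.2 -0.4]
top [([407.0, 276.0], 19)]
side [([184.0, 114.0], 73), ([310.0, 230.0], 42), ([311.0, 240.0], 41), ([318.0, 272.0], 44), ([499.0, 470.0], 842)]
```

{"fn": "step_arm", "kwargs": {
  "steps": [
    {"xyz":[0,0,0],"turn":[0,0,0.3],"gripper":-1},
    {"xyz":[0,0,0],"turn":[0,0,0.3],"gripper":-1},
    {"xyz":[0,0,0],"turn":[0,0,0.3],"gripper":-1},
    {"xyz":[0,0,0],"turn":[0,0,0.3],"gripper":-1},
    {"xyz":[0,0,0],"turn":[0,0,0.3],"gripper":-1},
    {"xyz":[0,0,0],"turn":[0,0,0.3],"gripper":-1},
    {"xyz":[0,0,0],"turn":[0,0,0.3],"gripper":-1},
    {"xyz":[0,0,0],"turn":[0,0,0.3],"gripper":-1},
    {"xyz":[0,0,0],"turn":[0,0,0.3],"gripper":-1},
    {"xyz":[0,0,0],"turn":[0,0,0.3],"gripper":-1},
    {"xyz":[0,0,0],"turn":[0,0,0.3],"gripper":-1},
    {"xyz":[0,0,0],"turn":[0,0,0.3],"gripper":-1},
    {"xyz":[0,0,0],"turn":[0,0,0.3],"gripper":-1},
    {"xyz":[0,0,0],"turn":[0,0,0.3],"gripper":-1},
    {"xyz":[0,0,0],"turn":[0,0,0.3],"gripper":-1},
    {"xyz":[0,0,0],"turn":[0,0,0.3],"gripper":-1},
    {"xyz":[0,0,0],"turn":[0,0,0.3],"gripper":-1},
    {"xyz":[0,0,0],"turn":[0,0,0.3],"gripper":-1},
    {"xyz":[0,0,0],"turn":[0,0,0],"gripper":-1}
  ]
}}

```text
time_s: 13.02
position: [0.4788, -0.0573, 0.1311]
tool_rot: [[-0.331, -0.193, 0.924], [0.484, 0.805, 0.342], [-0.81, 0.561, -0.173]]
ft_force: [-0.1, -0.4, -0.3]
grip_width: 0.0601
```

```bash
python3 g.py; python3 - <<'E'
from h import *
im,im2=[np.load("pics/last_%s.npy"%n) for n in("top","side")]
save("pour2",np.hstack([cv2.resize(im[200:340,320:486],(400,338)),cv2.resize(im2[180:320,230:396],(400,338))]))
E
```

```text
13.0167 [-51.9  42.6 136.  107.6  79.6  36. ] [ 0.4788 -0.0573  0.1311] [-0.1 -0.4 -0.3]
top [([386.0, 254.0], 33), ([420.0, 265.0], 55), ([410.0, 276.0], 16), ([423.0, 278.0], 59), ([424.0, 287.0], 15)]
side [([184.0, 114.0], 71), ([330.0, 267.0], 41), ([324.0, 277.0], 43), ([315.0, 280.0], 21), ([499.0, 470.0], 839)]
```

View pics/pour2.png

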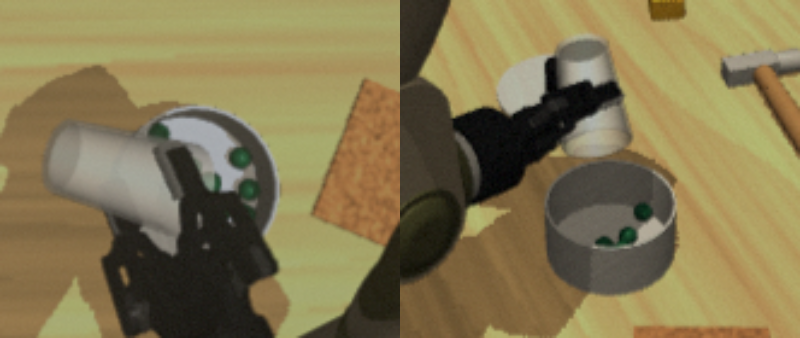

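The cup is empty, the visible balls all lie inside the tub at (160,132), (240,157), (250,190) and (213,182), and none are on the bench. I'll tip a little further, then lift and right the cup.

{"fn": "step_arm", "kwargs": {
  "steps": [
    {"xyz":[0,0,0],"turn":[0,0,0.7],"gripper":-1},
    {"xyz":[0,0,0],"turn":[0,0,0.7],"gripper":-1},
    {"xyz":[0,0,0],"turn":[0,0,0.7],"gripper":-1},
    {"xyz":[0,0,0],"turn":[0,0,0.7],"gripper":-1},
    {"xyz":[0,0,0],"turn":[0,0,0],"gripper":-1},
    {"xyz":[0,0,0],"turn":[0,0,0],"gripper":-1}
  ]
}}

```text
time_s: 13.62
position: [0.4788, -0.0573, 0.1312]
tool_rot: [[-0.365, -0.116, 0.924], [0.649, 0.68, 0.342], [-0.668, 0.724, -0.173]]
ft_force: [-0.5, 0.0, -1.2]
grip_width: 0.0596
```

```bash
python3 - <<'E'
from h import *
s=env.observe(); print(s["time_s"],np.round(s["q"],1),np.round(s["ft_force"],1))
a=plan(s["position"]+[0,0,.07],fr=None)
b=plan((.47,-.27,.20),tool(0,25),fr=a)
c=plan((.485,-.286,.074),tool(0,25),fr=b,vs=.5)
E
```

```text
13.6167 [-51.9  42.6 136.  107.6  79.6  48.7] [-0.5  0.  -1.2]
2 rows xyz [-0.584, 0.634, -0.151] turn [0.0, 0.0, 0.0]
31 rows xyz [0.085, -0.19, -0.056] turn [0.112, 0.185, -0.906]
8 rows xyz [0.05, 0.337, 0.209] turn [0.0, 0.0, 0.0]
```

```bash
python3 - <<'E'
from h import *
s=env.observe()
a=path(2,[-0.584,.634,-.151],[0,0,0]); path(31,[0.085,-.19,-.056],[.112,.185,-.906],fr=a)
E
```

```text
1 [ 0.479 -0.057  0.201] z [ 0.92  0.34 -0.17]
3 [ 0.47  -0.075  0.173] z [ 0.91  0.35 -0.24]
7 [ 0.463 -0.101  0.152] z [ 0.89  0.33 -0.31]
11 [ 0.46  -0.133  0.138] z [ 0.88  0.29 -0.36]
15 [ 0.458 -0.167  0.134] z [ 0.88  0.24 -0.41]
19 [ 0.46  -0.201  0.14 ] z [ 0.88  0.18 -0.44]
23 [ 0.462 -0.231  0.155] z [ 0.89  0.11 -0.45]
27 [ 0.467 -0.256  0.178] z [ 0.9   0.05 -0.44]
30 [ 0.47 -0.27  0.2 ] z [ 0.91 -0.   -0.42]
```

{"fn": "step_arm", "kwargs": {
  "steps": [
    {"xyz":[-0.584,0.634,-0.151],"turn":[0,0,0],"gripper":-1},
    {"xyz":[-0.584,0.634,-0.151],"turn":[0,0,0],"gripper":-1},
    {"xyz":[-0.584,0.634,-0.151],"turn":[0,0,0],"gripper":-1},
    {"xyz":[0,0,0],"turn":[0,0,0],"gripper":-1}
  ]
}}

```text
time_s: 13.95
position: [0.4784, -0.0564, 0.2421]
tool_rot: [[-0.36, -0.123, 0.925], [0.644, 0.685, 0.342], [-0.675, 0.718, -0.168]]
ft_force: [-0.7, 0.2, -1.9]
grip_width: 0.0601
```

```bash
python3 g.py; python3 - <<'E'
from h import *
plan((.47,-.27,.20),tool(0,25))
im,im2=[np.load("pics/last_%s.npy"%n) for n in("top","side")]
save("pour3",np.hstack([cv2.resize(im[200:340,320:486],(400,338)),cv2.resize(im2[180:320,230:396],(400,338))]))
E
```

```text
13.95 [-51.8  19.4 130.1 100.6  72.6  77.2] [ 0.4784 -0.0564  0.2421] [-0.7  0.2 -1.9]
top []
side [([201.0, 112.0], 155), ([330.0, 267.0], 42), ([324.0, 278.0], 44), ([314.0, 280.0], 22), ([499.0, 470.0], 842)]
31 rows xyz [0.118, -0.18, -0.043] turn [0.111, 0.185, -0.904]
```

View pics/pour3.png

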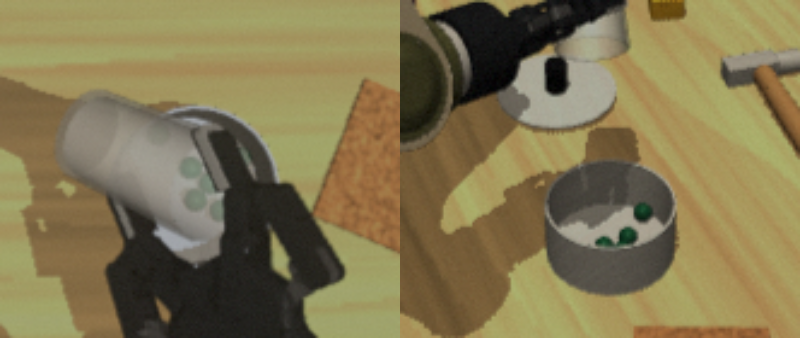

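The cup's foot end is clear, and the balls at (190,168), (195,200) and nearby are seen through the cup wall, lying in the tub. I'll swing to the mat and do a full count there.

{"fn": "step_arm", "kwargs": {
  "steps": [
    {"xyz":[0.118,-0.18,-0.043],"turn":[0.111,0.185,-0.904],"gripper":-1},
    {"xyz":[0.118,-0.18,-0.043],"turn":[0.111,0.185,-0.904],"gripper":-1},
    {"xyz":[0.118,-0.18,-0.043],"turn":[0.111,0.185,-0.904],"gripper":-1},
    {"xyz":[0.118,-0.18,-0.043],"turn":[0.111,0.185,-0.904],"gripper":-1},
    {"xyz":[0.118,-0.18,-0.043],"turn":[0.111,0.185,-0.904],"gripper":-1},
    {"xyz":[0.118,-0.18,-0.043],"turn":[0.111,0.185,-0.904],"gripper":-1},
    {"xyz":[0.118,-0.18,-0.043],"turn":[0.111,0.185,-0.904],"gripper":-1},
    {"xyz":[0.118,-0.18,-0.043],"turn":[0.111,0.185,-0.904],"gripper":-1},
    {"xyz":[0.118,-0.18,-0.043],"turn":[0.111,0.185,-0.904],"gripper":-1},
    {"xyz":[0.118,-0.18,-0.043],"turn":[0.111,0.185,-0.904],"gripper":-1},
    {"xyz":[0.118,-0.18,-0.043],"turn":[0.111,0.185,-0.904],"gripper":-1},
    {"xyz":[0.118,-0.18,-0.043],"turn":[0.111,0.185,-0.904],"gripper":-1},
    {"xyz":[0.118,-0.18,-0.043],"turn":[0.111,0.185,-0.904],"gripper":-1},
    {"xyz":[0.118,-0.18,-0.043],"turn":[0.111,0.185,-0.904],"gripper":-1},
    {"xyz":[0.118,-0.18,-0.043],"turn":[0.111,0.185,-0.904],"gripper":-1},
    {"xyz":[0.118,-0.18,-0.043],"turn":[0.111,0.185,-0.904],"gripper":-1}
  ]
}}

```text
time_s: 15.38
position: [0.4565, -0.1554, 0.1477]
tool_rot: [[-0.275, -0.394, 0.877], [-0.444, 0.861, 0.247], [-0.853, -0.322, -0.412]]
ft_force: [0.0, 0.7, 0.0]
grip_width: 0.0596
```

{"fn": "step_arm", "kwargs": {
  "steps": [
    {"xyz":[0.118,-0.18,-0.043],"turn":[0.111,0.185,-0.904],"gripper":-1},
    {"xyz":[0.118,-0.18,-0.043],"turn":[0.111,0.185,-0.904],"gripper":-1},
    {"xyz":[0.118,-0.18,-0.043],"turn":[0.111,0.185,-0.904],"gripper":-1},
    {"xyz":[0.118,-0.18,-0.043],"turn":[0.111,0.185,-0.904],"gripper":-1},
    {"xyz":[0.118,-0.18,-0.043],"turn":[0.111,0.185,-0.904],"gripper":-1},
    {"xyz":[0.118,-0.18,-0.043],"turn":[0.111,0.185,-0.904],"gripper":-1},
    {"xyz":[0.118,-0.18,-0.043],"turn":[0.111,0.185,-0.904],"gripper":-1},
    {"xyz":[0.118,-0.18,-0.043],"turn":[0.111,0.185,-0.904],"gripper":-1},
    {"xyz":[0.118,-0.18,-0.043],"turn":[0.111,0.185,-0.904],"gripper":-1},
    {"xyz":[0.118,-0.18,-0.043],"turn":[0.111,0.185,-0.904],"gripper":-1},
    {"xyz":[0.118,-0.18,-0.043],"turn":[0.111,0.185,-0.904],"gripper":-1},
    {"xyz":[0.118,-0.18,-0.043],"turn":[0.111,0.185,-0.904],"gripper":-1},
    {"xyz":[0.118,-0.18,-0.043],"turn":[0.111,0.185,-0.904],"gripper":-1},
    {"xyz":[0.118,-0.18,-0.043],"turn":[0.111,0.185,-0.904],"gripper":-1},
    {"xyz":[0.118,-0.18,-0.043],"turn":[0.111,0.185,-0.904],"gripper":-1},
    {"xyz":[0,0,0],"turn":[0,0,0],"gripper":-1}
  ]
}}

```text
time_s: 16.72
position: [0.4702, -0.2706, 0.1959]
tool_rot: [[0.001, -0.426, 0.905], [-1.0, 0.003, 0.003], [-0.004, -0.905, -0.426]]
ft_force: [-0.1, 0.2, -0.2]
grip_width: 0.0599
```

```bash
python3 g.py; python3 - <<'E'
from h import *
s=env.observe(); print(np.round(s["tool_rot"],3))
plan((.485,-.286,.076),tool(0,25),vs=.5)
im,im2=[np.load("pics/last_%s.npy"%n) for n in("top","side")]
save("mat0",np.hstack([cv2.resize(im[180:380,340:577],(400,338)),cv2.resize(im2[180:390,230:479],(400,338))]))
E
```

```text
16.7167 [-65.2  21.7 117.   90.1  55.3 -42.9] [ 0.4702 -0.2706  0.1959] [-0.1  0.2 -0.2]
top [([385.0, 255.0], 48), ([420.0, 265.0], 55), ([399.0, 269.0], 48), ([404.0, 279.0], 112), ([423.0, 278.0], 54), ([416.0, 288.0], 109)]
side [([499.0, 470.0], 843)]
[[-0.    -0.427  0.904]
 [-1.     0.009  0.004]
 [-0.01  -0.904 -0.427]]
7 rows xyz [0.06, 0.363, 0.23] turn [0.009, 0.007, -0.016]
```

View pics/mat0.png

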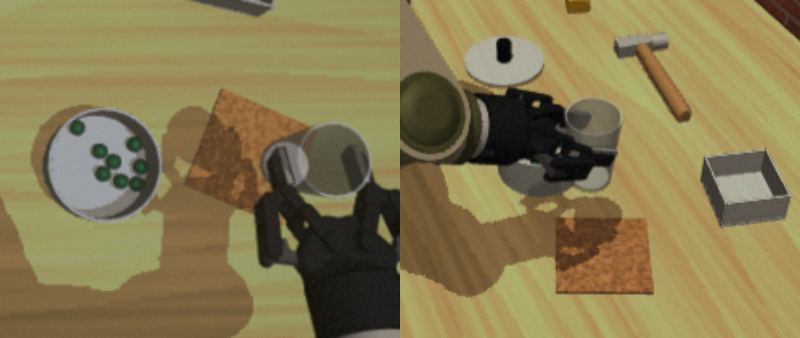

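There are eight balls in the tub (top areas 4 singles and 2 doubles), and the cup is empty and upright above the mat. I'll lower it.

{"fn": "step_arm", "kwargs": {
  "steps": [
    {"xyz":[0.06,0.363,0.23],"turn":[0.009,0.007,-0.016],"gripper":-1},
    {"xyz":[0.06,0.363,0.23],"turn":[0.009,0.007,-0.016],"gripper":-1},
    {"xyz":[0.06,0.363,0.23],"turn":[0.009,0.007,-0.016],"gripper":-1},
    {"xyz":[0.06,0.363,0.23],"turn":[0.009,0.007,-0.016],"gripper":-1},
    {"xyz":[0.06,0.363,0.23],"turn":[0.009,0.007,-0.016],"gripper":-1},
    {"xyz":[0.06,0.363,0.23],"turn":[0.009,0.007,-0.016],"gripper":-1},
    {"xyz":[0.06,0.363,0.23],"turn":[0.009,0.007,-0.016],"gripper":-1},
    {"xyz":[0,0,0],"turn":[0,0,0],"gripper":-1}
  ]
}}

```text
time_s: 17.48
position: [0.4852, -0.2864, 0.0744]
tool_rot: [[-0.001, -0.424, 0.906], [-1.0, 0.002, 0.0], [-0.002, -0.906, -0.424]]
ft_force: [0.1, -0.7, -0.6]
grip_width: 0.0598
```

```bash
python3 - <<'E'
from h import *
s=env.observe(); print(s["time_s"],np.round(s["q"],1),np.round(s["position"],4),np.round(s["ft_force"],1))
p=s["position"];plan((p[0],p[1],p[2]-.004),tool(0,25),nmin=3)
im,d,ci=grab("top"); P=cloud(d,ci)
q=P[220:330,440:600].reshape(-1,3); q=q[(q[:,2]>.1)&(q[:,2]<.118)]; print(cv2.minEnclosingCircle(q[:,:2].astype(np.float32)),len(q),np.percentile(q[:,2],[5,50,95]))
for x in np.arange(.45,.53,.01):
  k=q[abs(q[:,0]-x)<.005]; print(round(x,2),len(k),np.round(np.percentile(k,[2,98],axis=0),3).tolist() if len(k)>5 else"")
E
```

```text
17.4833 [-64.2  40.3 119.  105.   57.6 -67.7] [ 0.4852 -0.2864  0.0744] [ 0.1 -0.7 -0.6]
3 rows xyz [0.0, 0.03, 0.014] turn [0.006, 0.001, -0.008]
((0.4416172504425049, -0.2831266522407532), 0.07692472636699677) 1607 [0.10111717 0.10955567 0.11719981]
0.45 190 [[0.446, -0.346, 0.1], [0.455, -0.223, 0.111]]
0.46 107 [[0.455, -0.342, 0.1], [0.464, -0.227, 0.109]]
0.47 31 [[0.465, -0.313, 0.1], [0.474, -0.256, 0.109]]
0.48 36 [[0.475, -0.317, 0.103], [0.485, -0.253, 0.108]]
0.49 36 [[0.485, -0.318, 0.1], [0.495, -0.253, 0.109]]
0.5 35 [[0.495, -0.315, 0.1], [0.505, -0.255, 0.108]]
0.51 54 [[0.505, -0.309, 0.1], [0.515, -0.26, 0.109]]
0.52 29 [[0.515, -0.295, 0.101], [0.518, -0.272, 0.108]]
0.53 0
```

{"fn": "step_arm", "kwargs": {
  "steps": [
    {"xyz":[0,0.03,0.014],"turn":[0,0,0],"gripper":-1},
    {"xyz":[0,0.03,0.014],"turn":[0,0,0],"gripper":-1},
    {"xyz":[0,0,0],"turn":[0,0,0],"gripper":-1}
  ]
}}

```text
time_s: 17.78
position: [0.4854, -0.2867, 0.0759]
tool_rot: [[-0.0, -0.421, 0.907], [-1.0, -0.004, -0.002], [0.005, -0.907, -0.421]]
ft_force: [-0.3, 0.2, -0.4]
grip_width: 0.0598
```

{"fn": "step_arm", "kwargs": {
  "steps": [
    {"xyz":[0,0.034,0.016],"turn":[0,0,0],"gripper":-1},
    {"xyz":[0,0.034,0.016],"turn":[0,0,0],"gripper":-1},
    {"xyz":[0,0,0],"turn":[0,0,0],"gripper":-1}
  ]
}}

```text
time_s: 18.03
position: [0.4855, -0.2868, 0.0725]
tool_rot: [[-0.0, -0.421, 0.907], [-1.0, -0.004, -0.002], [0.005, -0.907, -0.421]]
ft_force: [0.3, -0.7, -0.4]
grip_width: 0.0595
```

```bash
python3 - <<'E'
from h import *
im,d,ci=grab("top"); s=env.observe(); print(s["position"],s["ft_force"]); P=cloud(d,ci)
q=P[220:330,440:600].reshape(-1,3); q=q[(q[:,0]>.47)&(q[:,0]<.52)&(abs(q[:,1]+.286)<.04)]; print(np.percentile(q[:,2],[90,95,98,99.5]))
E
```

```text
[ 0.48546342 -0.28681663  0.07245605] [ 0.03980007 -0.92257559 -1.45474196]
[0.10204331 0.1043678  0.10550695 0.10650097]
```

{"fn": "step_arm", "kwargs": {
  "steps": [
    {"xyz":[0,0.023,0.011],"turn":[0,0,0],"gripper":-1},
    {"xyz":[0,0.023,0.011],"turn":[0,0,0],"gripper":-1},
    {"xyz":[0,0,0],"turn":[0,0,0],"gripper":-1}
  ]
}}

```text
time_s: 18.33
position: [0.4859, -0.2869, 0.0716]
tool_rot: [[-0.0, -0.417, 0.909], [-1.0, -0.005, -0.002], [0.005, -0.909, -0.417]]
ft_force: [-3.0, 0.8, 10.2]
grip_width: 0.0598
```

Contact (10 N up). I'll back off slightly, open, and retreat along the tool axis.

{"fn": "step_arm", "kwargs": {
  "steps": [
    {"xyz":[0,-0.015,-0.008],"turn":[0,0,0],"gripper":-1},
    {"xyz":[0,0,0],"turn":[0,0,0],"gripper":0.5},
    {"xyz":[0,0,0],"turn":[0,0,0],"gripper":1},
    {"xyz":[0,0,0],"turn":[0,0,0],"gripper":1},
    {"xyz":[0,0,0],"turn":[0,0,0],"gripper":1},
    {"xyz":[0,0,0],"turn":[0,0,0],"gripper":1},
    {"xyz":[0,0,0],"turn":[0,0,0],"gripper":1},
    {"xyz":[0,0,0],"turn":[0,0,0],"gripper":1},
    {"xyz":[0,0,0],"turn":[0,0,0],"gripper":1}
  ]
}}

```text
time_s: 19.08
position: [0.4855, -0.2868, 0.071]
tool_rot: [[-0.0, -0.421, 0.907], [-1.0, -0.004, -0.002], [0.004, -0.907, -0.421]]
ft_force: [-0.2, 0.1, 0.4]
grip_width: 0.0852
```

{"fn": "step_arm", "kwargs": {
  "steps": [
    {"xyz":[0,0,-0.3],"turn":[0,0,0],"gripper":1},
    {"xyz":[0,0,-0.5],"turn":[0,0,0],"gripper":1},
    {"xyz":[0,0,-0.5],"turn":[0,0,0],"gripper":1},
    {"xyz":[0,0,-0.5],"turn":[0,0,0],"gripper":1},
    {"xyz":[0,0,-0.5],"turn":[0,0,0],"gripper":1},
    {"xyz":[0,-0.3,-0.5],"turn":[0,0,0],"gripper":1},
    {"xyz":[0,-0.5,-0.5],"turn":[0,0,0],"gripper":1},
    {"xyz":[0,-0.7,-0.3],"turn":[0,0,0],"gripper":1},
    {"xyz":[0,-0.7,-0.3],"turn":[0,0,0],"gripper":1},
    {"xyz":[0,0,0],"turn":[0,0,0],"gripper":1}
  ]
}}

```text
time_s: 19.92
position: [0.3812, -0.2866, 0.2208]
tool_rot: [[-0.001, -0.419, 0.908], [-1.0, -0.011, -0.006], [0.012, -0.908, -0.419]]
ft_force: [-0.5, -0.9, -0.9]
grip_width: 0.0853
```

```bash
cat > k.py <<'E'
from h import *
im,d,ci=grab("top"); P=cloud(d,ci)
def mid(x0,y0,x1,y1,zlo,zhi):
    m=np.zeros((480,640),bool); m[y0:y1,x0:x1]=1; m&=(d>0)&(P[...,2]>zlo)&(P[...,2]<zhi); q=P[m]
    if len(q)<9: return None
    c,r=cv2.minEnclosingCircle(q[:,:2].astype(np.float32)); return np.round(c,4),round(r,4),len(q),np.round(np.percentile(q[:,2],[5,50,95]),4)
E
python3 g.py; python3 - <<'E'
from k import *
print("cup rim",mid(440,220,600,330,.098,.112)); print("tub rim",mid(355,232,445,322,.054,.066)); print("knob",mid(250,240,300,280,.038,.056)); print("disc",mid(230,215,315,302,.006,.016))
s=env.observe()
R=np.array([[0,1,0],[1,0,0],[0,0,-1.]]) # jaws along y
for Rz in (90,-90,0): 
    c=np.cos(np.radians(Rz)); n=np.sin(np.radians(Rz)); R=np.array([[c,n,0],[n,-c,0],[0,0,-1]]); plan((.517,.132,.15),R)
E
```

```text
19.9167 [-80.9  15.5 121.5  78.8  65.9 -43.3] [ 0.3812 -0.2866  0.2208] [-0.5 -0.9 -0.9]
top [([385.0, 255.0], 49), ([420.0, 265.0], 55), ([399.0, 269.0], 47), ([404.0, 279.0], 109), ([423.0, 278.0], 54), ([416.0, 288.0], 111)]
side [([208.0, 113.0], 23), ([330.0, 267.0], 41), ([324.0, 278.0], 44), ([314.0, 280.0], 21), ([499.0, 470.0], 841)]
cup rim (array([ 0.4872, -0.2856]), 0.033, 271, array([0.099 , 0.1033, 0.1059]))
tub rim (array([ 0.4767, -0.1063]), 0.0613, 414, array([0.0553, 0.0587, 0.061 ]))
knob (array([0.5171, 0.1317]), 0.0119, 134, array([0.0426, 0.045 , 0.0471]))
disc (array([0.5171, 0.1323]), 0.0652, 3418, array([0.0071, 0.0092, 0.0116]))
37 rows xyz [0.065, -0.33, 0.313] turn [0.002, -0.571, -0.894]
16 rows xyz [-0.653, -0.124, 0.216] turn [-0.888, -0.003, 0.002]
19 rows xyz [-0.336, -0.462, 0.359] turn [-0.579, -0.583, -0.909]
```

```bash
python3 - <<'E'
from h import *
a=path(16,[-0.653, -0.124, 0.216],[-0.888, -0.003, 0.002])
plan((.517,.132,.037),fr=a,vs=.4)
E
```

```text
3 [ 0.421 -0.181  0.215] z [ 0.75 -0.   -0.66]
7 [ 0.458 -0.077  0.203] z [ 0.54 -0.   -0.84]
11 [0.491 0.027 0.18 ] z [ 0.28 -0.   -0.96]
15 [0.517 0.132 0.15 ] z [-0. -0. -1.]
8 rows xyz [-0.0, -0.0, 0.353] turn [0.0, 0.0, 0.0]
```

{"fn": "step_arm", "kwargs": {
  "steps": [
    {"xyz":[-0.653,-0.124,0.216],"turn":[-0.888,-0.003,0.002],"gripper":1},
    {"xyz":[-0.653,-0.124,0.216],"turn":[-0.888,-0.003,0.002],"gripper":1},
    {"xyz":[-0.653,-0.124,0.216],"turn":[-0.888,-0.003,0.002],"gripper":1},
    {"xyz":[-0.653,-0.124,0.216],"turn":[-0.888,-0.003,0.002],"gripper":1},
    {"xyz":[-0.653,-0.124,0.216],"turn":[-0.888,-0.003,0.002],"gripper":1},
    {"xyz":[-0.653,-0.124,0.216],"turn":[-0.888,-0.003,0.002],"gripper":1},
    {"xyz":[-0.653,-0.124,0.216],"turn":[-0.888,-0.003,0.002],"gripper":1},
    {"xyz":[-0.653,-0.124,0.216],"turn":[-0.888,-0.003,0.002],"gripper":1},
    {"xyz":[-0.653,-0.124,0.216],"turn":[-0.888,-0.003,0.002],"gripper":1},
    {"xyz":[-0.653,-0.124,0.216],"turn":[-0.888,-0.003,0.002],"gripper":1},
    {"xyz":[-0.653,-0.124,0.216],"turn":[-0.888,-0.003,0.002],"gripper":1},
    {"xyz":[-0.653,-0.124,0.216],"turn":[-0.888,-0.003,0.002],"gripper":0.2},
    {"xyz":[-0.653,-0.124,0.216],"turn":[-0.888,-0.003,0.002],"gripper":0.2},
    {"xyz":[-0.653,-0.124,0.216],"turn":[-0.888,-0.003,0.002],"gripper":0.2},
    {"xyz":[-0.653,-0.124,0.216],"turn":[-0.888,-0.003,0.002],"gripper":0.2},
    {"xyz":[-0.653,-0.124,0.216],"turn":[-0.888,-0.003,0.002],"gripper":0.2},
    {"xyz":[0,0,0],"turn":[0,0,0],"gripper":0.2},
    {"xyz":[0,0,0],"turn":[0,0,0],"gripper":0.2}
  ]
}}

```text
time_s: 21.57
position: [0.5092, 0.1069, 0.1562]
tool_rot: [[0.008, -0.998, 0.063], [-1.0, -0.008, 0.011], [-0.01, -0.063, -0.998]]
ft_force: [0.2, 0.3, -0.0]
grip_width: 0.0513
```

```bash
python3 - <<'E'
from h import *
s=env.observe(); print(s["time_s"],np.round(s["q"],1),np.round(s["position"],4),np.round(s["ft_force"],1),s["grip_width"]); print(np.round(s["tool_rot"],3))
R=np.array([[0,-1,0],[-1,0,0],[0,0,-1.]])
plan((.517,.132,.037),R,vs=.5)
E
```

```text
21.5667 [-1.5 22.8 90.1  0.8 63.6 87.7] [0.5092 0.1069 0.1562] [ 0.2  0.3 -0. ] 0.05128943176395456
[[ 0.008 -0.998  0.063]
 [-1.    -0.008  0.011]
 [-0.01  -0.063 -0.998]]
7 rows xyz [-0.087, -0.013, 0.427] turn [-0.112, 0.018, 0.015]
```

```bash
python3 - <<'E'
from h import *
R=np.array([[0,-1,0],[-1,0,0],[0,0,-1.]])
a=plan((.517,.132,.10),R,vs=.6); plan((.517,.132,.037),R,fr=a,vs=.4)
E
```

```text
3 rows xyz [-0.206, -0.046, 0.472] turn [-0.261, 0.043, 0.034]
5 rows xyz [0.0, 0.0, 0.315] turn [0.0, 0.0, 0.0]
```

{"fn": "step_arm", "kwargs": {
  "steps": [
    {"xyz":[-0.206,-0.046,0.472],"turn":[-0.261,0.043,0.034],"gripper":0.2},
    {"xyz":[-0.206,-0.046,0.472],"turn":[-0.261,0.043,0.034],"gripper":0.2},
    {"xyz":[-0.206,-0.046,0.472],"turn":[-0.261,0.043,0.034],"gripper":0.2},
    {"xyz":[0,0,0],"turn":[0,0,0],"gripper":0.2},
    {"xyz":[0,0,0],"turn":[0,0,0],"gripper":0.2}
  ]
}}

```text
time_s: 21.98
position: [0.517, 0.1301, 0.1018]
tool_rot: [[-0.003, -1.0, 0.003], [-1.0, 0.003, -0.0], [0.0, -0.003, -1.0]]
ft_force: [-0.1, -0.8, 0.6]
grip_width: 0.0512
```

```bash
python3 - <<'E'
from h import *
R=np.array([[0,-1,0],[-1,0,0],[0,0,-1.]])
a=plan((.517,.132,.037),R,vs=.4)
E
```

```text
5 rows xyz [-0.009, 0.0, 0.324] turn [-0.007, -0.001, -0.008]
```

{"fn": "step_arm", "kwargs": {
  "steps": [
    {"xyz":[-0.009,0,0.324],"turn":[-0.007,0,-0.008],"gripper":0.2},
    {"xyz":[-0.009,0,0.324],"turn":[-0.007,0,-0.008],"gripper":0.2},
    {"xyz":[-0.009,0,0.324],"turn":[-0.007,0,-0.008],"gripper":0.2},
    {"xyz":[-0.009,0,0.324],"turn":[-0.007,0,-0.008],"gripper":0.2},
    {"xyz":[-0.009,0,0.324],"turn":[-0.007,0,-0.008],"gripper":0.2},
    {"xyz":[0,0,0],"turn":[0,0,0],"gripper":0.2},
    {"xyz":[0,0,0],"turn":[0,0,0],"gripper":-1},
    {"xyz":[0,0,0],"turn":[0,0,0],"gripper":-1},
    {"xyz":[0,0,0],"turn":[0,0,0],"gripper":-1},
    {"xyz":[0,0,0],"turn":[0,0,0],"gripper":-1},
    {"xyz":[0,0,0],"turn":[0,0,0],"gripper":-1},
    {"xyz":[0,0,0],"turn":[0,0,0],"gripper":-1},
    {"xyz":[0,0,0],"turn":[0,0,0],"gripper":-1}
  ],
  "squeeze": 50
}}

```text
time_s: 23.07
position: [0.5186, 0.1322, 0.0395]
tool_rot: [[-0.0, -1.0, 0.005], [-1.0, 0.0, -0.001], [0.001, -0.005, -1.0]]
ft_force: [-1.5, -3.7, 6.8]
grip_width: 0.0228
```

{"fn": "step_arm", "kwargs": {
  "steps": [
    {"xyz":[0,0,-0.1],"turn":[0,0,0],"gripper":-1},
    {"xyz":[0,0,-0.4],"turn":[0,0,0],"gripper":-1},
    {"xyz":[0,0,-0.6],"turn":[0,0,0],"gripper":-1},
    {"xyz":[0,0,-0.6],"turn":[0,0,0],"gripper":-1},
    {"xyz":[0,0,-0.6],"turn":[0,0,0],"gripper":-1},
    {"xyz":[0,0,-0.6],"turn":[0,0,0],"gripper":-1},
    {"xyz":[0,0,-0.1],"turn":[0,0,0],"gripper":-1},
    {"xyz":[0,0,0],"turn":[0,0,0],"gripper":-1}
  ]
}}

```text
time_s: 23.73
position: [0.5181, 0.1327, 0.1595]
tool_rot: [[-0.0, -1.0, 0.006], [-1.0, 0.0, -0.0], [0.0, -0.006, -1.0]]
ft_force: [0.0, -0.7, -1.4]
grip_width: 0.0224
```

```bash
python3 - <<'E'
from h import *
s=env.observe(); print(s["time_s"],np.round(s["q"],1),np.round(s["position"],4),np.round(s["ft_force"],1),s["grip_width"])
R=np.array([[0,-1,0],[-1,0,0],[0,0,-1.]])
a=plan((.4765,-.106,.155),R,vs=.6,nmin=14)
E
```

```text
23.7333 [ 1.7 25.  85.3 -0.  69.3 91.7] [0.5181 0.1327 0.1595] [ 0.  -0.7 -1.4] 0.022433385661642095
14 rows xyz [0.426, 0.074, 0.008] turn [-0.005, -0.0, -0.0]
```

{"fn": "step_arm", "kwargs": {
  "steps": [
    {"xyz":[0.426,0.074,0.008],"turn":[-0.005,0,0],"gripper":-1},
    {"xyz":[0.426,0.074,0.008],"turn":[-0.005,0,0],"gripper":-1},
    {"xyz":[0.426,0.074,0.008],"turn":[-0.005,0,0],"gripper":-1},
    {"xyz":[0.426,0.074,0.008],"turn":[-0.005,0,0],"gripper":-1},
    {"xyz":[0.426,0.074,0.008],"turn":[-0.005,0,0],"gripper":-1},
    {"xyz":[0.426,0.074,0.008],"turn":[-0.005,0,0],"gripper":-1},
    {"xyz":[0.426,0.074,0.008],"turn":[-0.005,0,0],"gripper":-1},
    {"xyz":[0.426,0.074,0.008],"turn":[-0.005,0,0],"gripper":-1},
    {"xyz":[0.426,0.074,0.008],"turn":[-0.005,0,0],"gripper":-1},
    {"xyz":[0.426,0.074,0.008],"turn":[-0.005,0,0],"gripper":-1},
    {"xyz":[0.426,0.074,0.008],"turn":[-0.005,0,0],"gripper":-1},
    {"xyz":[0.426,0.074,0.008],"turn":[-0.005,0,0],"gripper":-1},
    {"xyz":[0.426,0.074,0.008],"turn":[-0.005,0,0],"gripper":-1},
    {"xyz":[0.426,0.074,0.008],"turn":[-0.005,0,0],"gripper":-1},
    {"xyz":[0,0,0],"turn":[0,0,0],"gripper":-1},
    {"xyz":[0,0,0],"turn":[0,0,0],"gripper":-1}
  ]
}}

```text
time_s: 25.07
position: [0.4756, -0.1061, 0.1524]
tool_rot: [[-0.002, -1.0, -0.005], [-1.0, 0.002, 0.001], [-0.001, 0.005, -1.0]]
ft_force: [0.3, 1.2, -0.9]
grip_width: 0.0224
```

```bash
cat > t.py <<'E'
from k import *
s=env.observe(); print(s["time_s"],np.round(s["position"],4),np.round(s["ft_force"],1),s["grip_width"]); z=s["position"][2]
m=np.zeros((480,640),bool); m[200:360,320:490]=1; c=im.min(2); sat=cv2.cvtColor(im,cv2.COLOR_RGB2HSV)[...,1]
m&=(d>0)&(abs(P[...,2]-(z-.027))<.015)&(sat<60); q=P[m].astype(float)
A=np.c_[q[:,:2],np.ones(len(q))]; w=np.linalg.lstsq(A,q[:,2],rcond=None)[0]
r=abs(A@w-q[:,2]); k=r<.004; w=np.linalg.lstsq(A[k],q[k,2],rcond=None)[0]; h=cv2.convexHull(q[k][:,:2].astype(np.float32))[:,0]
cc,rr=cv2.minEnclosingCircle(h); print("disc centre",np.round(cc,4),rr,"tilt",np.round(w[:2],3),"z",np.round(w@[*cc,1],4),len(q),len(h))
R=np.array([[0,-1,0],[-1,0,0],[0,0,-1.]])
E
python3 t.py; python3 - <<'E'
from h import *
R=np.array([[0,-1,0],[-1,0,0],[0,0,-1.]]); plan((.4765,-.106,.105),R,vs=.4)
E
```

```text
25.1167 [ 0.4757 -0.1055  0.1526] [-0.2  0.1 -1. ] 0.0224279691455391
disc centre [ 0.4734 -0.1039] 0.06445824354887009 tilt [-0.011  0.003] z 0.1219 899 29
4 rows xyz [0.003, -0.006, 0.298] turn [0.015, 0.003, -0.002]
```

```bash
python3 - <<'E'
from h import *
R=np.array([[0,-1,0],[-1,0,0],[0,0,-1.]]); plan((.4782,-.1075,.105),R,vs=.3)
E
```

```text
5 rows xyz [0.01, -0.013, 0.238] turn [0.012, 0.002, -0.002]
```

{"fn": "step_arm", "kwargs": {
  "steps": [
    {"xyz":[0.01,-0.013,0.238],"turn":[0.012,0,0],"gripper":-1},
    {"xyz":[0.01,-0.013,0.238],"turn":[0.012,0,0],"gripper":-1},
    {"xyz":[0.01,-0.013,0.238],"turn":[0.012,0,0],"gripper":-1},
    {"xyz":[0.01,-0.013,0.238],"turn":[0.012,0,0],"gripper":-1},
    {"xyz":[0.01,-0.013,0.238],"turn":[0.012,0,0],"gripper":-1},
    {"xyz":[0,0,0],"turn":[0,0,0],"gripper":-1}
  ]
}}

```text
time_s: 25.62
position: [0.478, -0.1066, 0.1042]
tool_rot: [[0.001, -1.0, -0.002], [-1.0, -0.001, 0.001], [-0.001, 0.002, -1.0]]
ft_force: [0.5, -0.3, -0.9]
grip_width: 0.0224
```

```bash
python3 t.py
```

```text
25.6667 [ 0.4783 -0.1069  0.1051] [ 0.7 -0.8 -1.2] 0.0225566842922116
disc centre [ 0.4756 -0.1052] 0.0651441141963005 tilt [-0.008  0.001] z 0.0738 556 24
```

{"fn": "step_arm", "kwargs": {
  "steps": [
    {"xyz":[0,0,0.06],"turn":[0,0,0],"gripper":-1},
    {"xyz":[0,0,0.06],"turn":[0,0,0],"gripper":-1},
    {"xyz":[0,0,0.06],"turn":[0,0,0],"gripper":-1},
    {"xyz":[0,0,0.06],"turn":[0,0,0],"gripper":-1},
    {"xyz":[0,0,0],"turn":[0,0,0],"gripper":-1}
  ]
}}

```text
time_s: 26.08
position: [0.4786, -0.1078, 0.0961]
tool_rot: [[-0.0, -1.0, 0.001], [-1.0, 0.0, -0.0], [0.0, -0.001, -1.0]]
ft_force: [-0.2, -0.1, -1.7]
grip_width: 0.0224
```

{"fn": "step_arm", "kwargs": {
  "steps": [
    {"xyz":[0,0,0.03],"turn":[0,0,0],"gripper":-1},
    {"xyz":[0,0,0.03],"turn":[0,0,0],"gripper":-1},
    {"xyz":[0,0,0],"turn":[0,0,0],"gripper":-1}
  ]
}}

```text
time_s: 26.33
position: [0.4787, -0.1079, 0.0938]
tool_rot: [[-0.0, -1.0, 0.002], [-1.0, 0.0, -0.0], [0.0, -0.002, -1.0]]
ft_force: [0.5, -0.7, -1.3]
grip_width: 0.0225
```

{"fn": "step_arm", "kwargs": {
  "steps": [
    {"xyz":[0,0,0.03],"turn":[0,0,0],"gripper":-1},
    {"xyz":[0,0,0],"turn":[0,0,0],"gripper":-1}
  ]
}}

```text
time_s: 26.5
position: [0.4787, -0.108, 0.0927]
tool_rot: [[-0.0, -1.0, 0.002], [-1.0, 0.0, -0.0], [0.0, -0.002, -1.0]]
ft_force: [-0.0, 0.5, -2.3]
grip_width: 0.0227
```

{"fn": "step_arm", "kwargs": {
  "steps": [
    {"xyz":[0,0,0.025],"turn":[0,0,0],"gripper":-1},
    {"xyz":[0,0,0],"turn":[0,0,0],"gripper":-1}
  ]
}}

```text
time_s: 26.67
position: [0.4788, -0.108, 0.0925]
tool_rot: [[-0.0, -1.0, 0.002], [-1.0, 0.0, -0.001], [0.001, -0.002, -1.0]]
ft_force: [-3.2, -0.5, 7.0]
grip_width: 0.0226
```

Contact (7 N) came at the expected home height (39.5 + 53 = 92.5 mm). I'll release and rise.

{"fn": "step_arm", "kwargs": {
  "steps": [
    {"xyz":[0,0,0],"turn":[0,0,0],"gripper":-0.4},
    {"xyz":[0,0,0],"turn":[0,0,0],"gripper":0.2},
    {"xyz":[0,0,0],"turn":[0,0,0],"gripper":0.2},
    {"xyz":[0,0,0],"turn":[0,0,0],"gripper":0.2},
    {"xyz":[0,0,0],"turn":[0,0,0],"gripper":0.2},
    {"xyz":[0,0,0],"turn":[0,0,0],"gripper":0.2},
    {"xyz":[0,0,-0.3],"turn":[0,0,0],"gripper":0.2},
    {"xyz":[0,0,-0.6],"turn":[0,0,0],"gripper":0.2},
    {"xyz":[0,0,-0.8],"turn":[0,0,0],"gripper":0.2},
    {"xyz":[0,0,-0.8],"turn":[0,0,0],"gripper":0.2},
    {"xyz":[0,0,-0.8],"turn":[0,0,0],"gripper":0.2},
    {"xyz":[0.5,0.6,-0.5],"turn":[0,0,0],"gripper":0.2},
    {"xyz":[-0.5,0.8,-0.3],"turn":[0,0,0],"gripper":0.2},
    {"xyz":[-0.6,0.8,0],"turn":[0,0,0],"gripper":0.2},
    {"xyz":[-0.6,0.8,0],"turn":[0,0,0],"gripper":0.2},
    {"xyz":[-0.6,0.8,0],"turn":[0,0,0],"gripper":0.2},
    {"xyz":[0,0,0],"turn":[0,0,0],"gripper":0.2}
  ]
}}

```text
time_s: 28.08
position: [0.3215, -0.0323, 0.2552]
tool_rot: [[0.001, -1.0, -0.0], [-1.0, -0.001, 0.001], [-0.001, 0.0, -1.0]]
ft_force: [0.4, -0.6, 0.4]
grip_width: 0.0514
```

```bash
python3 - <<'E'
from k import *
s=env.observe(); print(s["time_s"],np.round(s["position"],3),np.round(s["ft_force"],1))
print("cup",mid(440,220,600,330,.098,.112)); print("lid",mid(340,220,460,335,.055,.072)); print("knob",mid(350,220,460,335,.09,.108))
m=np.zeros((480,640),bool); m[225:330,345:450]=1; m&=(P[...,2]>.056)&(P[...,2]<.07); q=P[m]; print("plane",np.linalg.lstsq(np.c_[q[:,:2]-[.477,-.106],np.ones(len(q))],q[:,2],rcond=None)[0])
for nm,b in dict(tin=(440,120,520,195),mal=(285,115,405,175),wax=(165,135,240,185)).items():
    g=P[b[1]:b[3],b[0]:b[2]].reshape(-1,3); g=g[g[:,2]>.012]; print(nm,np.round(np.percentile(g,[1,99],axis=0),3).tolist())
i2,_,_=grab("side"); save("end",np.hstack([cv2.resize(im[160:360,320:557],(400,338)),cv2.resize(i2[180:390,230:479],(400,338))]))
E
```

```text
28.1333 [ 0.324 -0.034  0.256] [-1.  -0.8 -0.3]
cup (array([ 0.487 , -0.2862]), 0.033, 274, array([0.0988, 0.1032, 0.1057]))
lid (array([ 0.4769, -0.1071]), 0.0655, 3979, array([0.0599, 0.0621, 0.0642]))
knob (array([ 0.4774, -0.1069]), 0.0121, 159, array([0.0946, 0.0979, 0.0999]))
plane [-0.00027365  0.00140069  0.06208236]
tin [[0.449, -0.326, 0.012], [0.755, 0.041, 0.836]]
mal [[0.449, -0.106, 0.013], [0.779, 0.09, 0.836]]
wax [[0.487, 0.069, 0.014], [0.741, 0.325, 0.699]]
```

View pics/end.png

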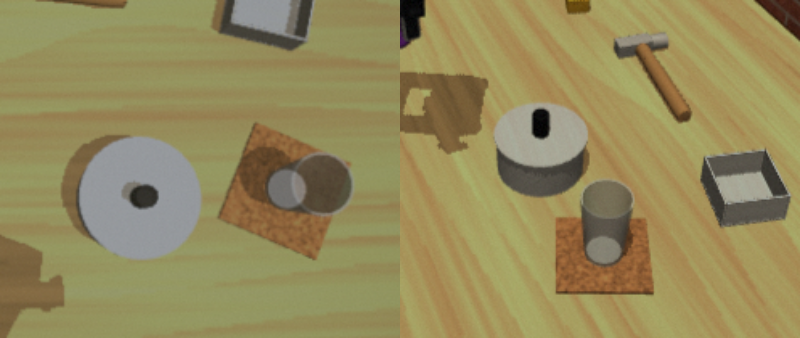

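The lid sits flat and centred on the tub (140,197), the cup stands upright on the mat, and no balls are loose. I'm handing in.

```bash
python3 -c "
from rig import order; print(order.close_job())"
```

```text
the job is handed in; nothing more can be done
None
```

I poured all eight balls into the tub, stood the empty cup on the cork mat, put the lid on the tub and handed the job in at about 28 s. The close-out reported no verdict.

- **Balls:** the top view counted eight in the tub before the lid went on. The final pictures show none loose.
- **Cup:** it is empty, upright and released, about 2 mm from the mat's centre.
- **Lid:** its disc top measured 62 mm high (63 mm nominal when fully home). Its tilt is about 0.001 rad and it is about 1 mm off the tub's centre. The 7 N contact came at the expected seating height.
- **Bystanders:** the far bounds of the tin, hammer and wax block match the start to within 1 mm, and they look undisturbed in the pictures. The other bounds were spoiled by no-reading pixels in my last script, so that check is only partial.

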